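# Lock the stand's post and try it with the square

## Task

Take the key from its grey holder block, push it fully into the socket of the swing clamp on the bare metal base plate, turn it clockwise (seen from above) until the clamp's arm lies over the foot of the post and meets its stop, and leave the key in the socket. Then pick up the standing engineer's square and press it into the corner between plate and post, on the side away from the clamp and centred on that face of the post, so that its underside sits flat on the plate and its upright back edge lies flat against the post. Finish while still gripping the square and pressing it both firmly down and against the post; do not let go, and leave the jar and the two vials near the work alone.

Things in the scene. Friction and masses are not known exactly. Their poses are not given: they have to be found in the camera images.
- plate: Fixed flat bare metal base plate, 260 x 140 mm, 12 mm thick, lying on the bench, a low screw head in each corner. Origin at the centre of its underside; x along the long side, from the empty half (-x) to the clamp half (+x); z up.
- post: Fixed upright square steel post, 36 x 36 mm, 95 mm tall, standing on the centre of the plate, with a low foot lug (22 mm long, 8 mm high) on its +x side, towards the clamp. Origin at the centre of its underside, on top of the plate; axes parallel to the plate's.
- corner (a point): The inside corner between plate and post: middle of the foot of the post's -x face (18 mm from the post's axis, 12 mm above the bench). Axes as the post's: x points into the post, z up.
- clamp (a joint): Turn of the swing clamp, rad: 0 arm swung off the post, 1.2 at its stop, arm pointing at the post over the foot lug. It grows clockwise seen from above. It starts between 0 and 0.3, turns stiffly (about 0.12 N m) and stays where it is left.
- clamp_socket (a point): Centre of the mouth of the key socket, on the clamp's axis, in the top of its dark 34 x 34 mm square hub (30 mm high, top 42 mm above the bench), 85 mm from the post's axis along the plate's +x. Fixed to the clamp and turning with it: x along the long side of the slot, the clamp arm (63 mm long from the axis) points to its -x, z up. The slot is 15.5 x 7.5 mm, 24 mm deep, with a 2 mm chamfer.
- holder: Fixed grey holder block, 70 x 60 x 30 mm, with one slot in its middle where the key stands. Origin at the centre of its underside; the slot's long side is along x. It and the square stand on opposite sides of the plate; which is on which side changes.
- key: Loose key, 78 mm tall, 60 g, standing upright in the holder. From below: flat steel bit 14 (x) x 6 (y) x 22 mm, collar of 22 mm diameter and 4 mm thick that rests on the socket's top when fully in, thin shaft, black flat wing 40 (x) x 10 (y) mm from 46 to 78 mm up. Origin at the bottom centre of the bit, z up. The bit fits either way round (half a turn is the same), with about 0.1 rad of play in the clamp's slot. Grip the wing across its 10 mm (key y).
- key_tip (a point): Bottom centre of the key's bit, axes as the key's. In the holder it stands 8 mm above the bench; fully in the clamp it is 22 mm below the socket's mouth.
- key_grip (a point): Middle of the key's wing, 62 mm above the tip, axes as the key's.
- square: Loose steel engineer's square, 350 g, standing upright: dark horizontal stock 90 (x) x 30 (y) x 20 mm and a bright upright blade 26 (x) x 12 (y) mm, reaching 150 mm above the stock's underside. The blade stands at the stock's +x end, its outer edge flush with the end of the stock: that upright end face and the underside are the two faces to be pressed home. Origin at the centre of the stock's underside, z up.
- square_heel (a point): The square's outer corner: middle of the lower edge of its upright end face (45 mm along +x from the origin, on the underside), axes as the square's. It meets point corner when home, with the square's x along the post's x.
- square_grip (a point): Point in the blade to grip, 128 mm above the underside and 13 mm inside the outer edge, across the 12 mm (square y). It stays above the post's top when the square is home.
- vial_4: Bystander: squat clear screw-cap bottle, 57 x 101 mm, behind the plate. Leave alone.
- reagent_vial_1: Bystander: small opaque vial, 30 x 76 mm, behind the plate. Leave alone.
- jar_stopper: Bystander: narrow beige jar with a dark stopper, 56 x 160 mm, on the right. Leave alone.

How it is judged:
By the outcome, as a careful person would: the job done as asked, in the order asked, and still so for the second after the job is handed in, while the arm keeps its last pose, push and grip.
It also fails if it takes over 64 s, if anything falls off the work surface, if the arm or the gripper's body presses on something with over 40 N, if the wrist force passes 120 N, or if a joint passes its speed limit or range.

## Robot

A 6-joint arm with a two-finger parallel gripper is mounted at the origin on a cart in front of the work surface, level with it; the furniture and walls round the work are solid. World frame = base frame: x ahead of the robot, y to its left, z up, the work surface at z = 0. Lengths are in mm, angles in rad, forces in N, time in s.
With the tool pointing down it reaches from about 275 to 750 mm from the base axis. Payload 10.2 kg.
Tool frame: the origin (TCP) lies midway between the tips of the shut fingers; the grasp point (between the pads) lies 19 mm behind it (ctrl.pinch_z is the distance from the TCP to the grasp point, in mm); x points along the fingers, z is the direction in which the jaws open and shut, and the axes are right-handed (so a half turn about x gives the same grasp; the last joint's range is limited). The gripper opens to 85 mm and grips with 20 to 120 N. Pads are 22 mm wide; open, the fingers measure 114 mm over their backs; the gripper's body (76 mm by 85 mm) begins 54 mm behind the grasp point. The pads swing forward as they close: fully open they stand 13 mm farther back than shut.
Start: joints at [1.026, 0.313, 1.498, -0, 1.331, -0.223], TCP at [166.057, 498.052, 231.294] pointing down, gripper open.
Joint ranges: [-2.94, 2.94], [-0.97, 2.17], [0.19, 2.56], [-1.23, 4.37], [0.02, 3.11], [-2.88, 2.88]. Speed limits (rad/s): [2.39, 2.39, 3.01, 3.14, 3.14, 3.14].

## Interface

Orientations are given as a unit quaternion [w, x, y, z].
In Python, from rig import ctrl, capture, workorder, nets gives the robot as it stands. The module is installed in compiled form; this text tells all that it offers.
- The arm moves only by the tool send_rows, never from a script. Its argument "rows" is text: rows parted by semicolons, each of 5 numbers parted by spaces: the opening, from 0 (shut) to 1 (fully open), then the shift along the tool's x, y, z in cm, then the turn about the tool's x in units of 5 degrees (1.0 is 5 degrees). In form: grip x y z yaw; .... A call has 1 to 12 rows; each row is the pose to reach, as a shift and turn from the pose commanded when the call began, along the tool's axes at that moment; what a row does not reach only later rows make up. A row lasts 1/10 s, in which the tool goes at most 50 mm and 8.59 degrees, less where a joint would pass 70% of its speed; a pose out of reach is approached as far as the arm can. A call with a gripper value outside its range is refused whole. The fingers move at their own pace and stop on an object; "grip_force" is the grip in N (left out, the last holds). Time passes only in rows, so rows that repeat a pose let the fingers close. It gives the time, the measured TCP pose, the force and the opening at its end, in the units of the state.
- ctrl.sense(): the state, without advancing time (a new reading comes with each control period).
- capture(name): name is "side" or "top" or "wrist"; returns a dict with "pixels" (420x560x3 uint8, red, green, blue), "intrinsics" (3x3 intrinsics, pixels), "dist" ([k1, k2, p1, p2, k3] as OpenCV has them; the pictures are not rectified), "view" (4x4, takes a point from world to camera coordinates); the wrist camera has in their place "mount" (4x4, takes a point from camera to tool coordinates, whose origin is the TCP and whose axes are the tool frame's). Camera axes: x right, y down, z forward; pixel columns grow to the right and rows downward; lengths in mm; the calibration is good to about 2 mm. A picture is of the moment at which its call begins: read the wrist's pose just before it. There is no depth.
- workorder.finish_job(): hands the job in, once; it reports no verdict.
Trained networks look in a picture, given as the dict that the camera call returned (one of the last four; its "shot" number tells which), for a name from the list of things; names that differ only in an ending like _2 or _b are one class to them, and where a whole thing is asked for, a point or a joint stands for the part that bears it (a point fixed in the world has none). Each returns a list of dicts, best first, with "confidence" (0 to 1); they miss things now and then, are a little off and sometimes report something else, mostly with a low value. They report only what shows in the picture. A call takes as long as a camera call.
- nets.boxes_of(picture, target): "location" ([x, y, z] in mm, in world coordinates, good to about 4 mm: the middle of the surface that is visible of it).
- nets.spot_point(picture, target): "location" ([x, y, z] in mm, in world coordinates, good to about 4 mm: a listed point, or the origin of a listed thing).
The state is a dict: "time_s": time; "joints": joint angles; "dq": joint speeds; "tau": joint torques, N m; "eef_pos": TCP position; "ee_rot": TCP orientation; "force": force on the tool from outside, world axes, zero at the start; "wrist_torque": the same for the moment, N m; "grip_width": opening from 0.0 (shut) to 1.0 (fully open).
Only numpy, scipy, OpenCV 4.12 (cv2) and the standard library are available. Lean on these libraries where they do the work, as an engineer would, in place of code of your own. Each camera call takes 0.05 s, during which the arm holds its last target.

## Working session

There is one attempt and no reset: what is moved stays moved. The work goes in short steps, Python scripts to look and compute and a tool call to move; the robot and the scene stay as the last step left them, time stands still between calls to the robot, and variables do not carry over. Pictures are saved under pics/ and viewed, and the job is handed in when it is done.

Besides the shell and the picture viewer there is one more tool, called after ">>>" as a command line: name --argument value ..., lists and objects as JSON in quotes. send_rows: Moves the arm, as the interface text tells. Its arguments: {"type":"object","properties":{"rows":{"type":"string"},"grip_force":{"type":"number"}},"required":["rows"]}

```bash
mkdir -p pics; ls; python3 - <<'E'
from rig import ctrl,capture,nets
import cv2,numpy as np
s=ctrl.sense();print(s, ctrl.pinch_z)
for n in ['side','top','wrist']:
    p=capture(n); cv2.imwrite(f'pics/{n}0.png',p['pixels'][:,:,::-1])
    print(n,p['intrinsics'].tolist() if hasattr(p['intrinsics'],'tolist') else p['intrinsics'],p['dist'],p.get('view',p.get('mount')))
    for t in ['plate','post','corner','clamp_socket','holder','key','key_grip','key_tip','square','square_heel','square_grip','jar_stopper','vial_4','reagent_vial_1']:
        try:
            r=nets.spot_point(p,t)[:2]
            print(t,[(np.round(a['location'],1).tolist(),round(a['confidence'],2)) for a in r])
        except Exception as e: print(t,e)
print(ctrl.sense()['time_s'])
E
```

```text
pics
{'time_s': 0.0, 'joints': array([ 1.02560057e+00,  3.13428122e-01,  1.49846381e+00, -1.08663175e-05,
        1.33099310e+00, -2.23383453e-01]), 'dq': array([ 1.61862329e-04, -8.96716841e-04, -8.10840193e-04, -2.34846691e-05,
       -1.44706801e-03, -2.31091767e-04]), 'tau': array([-4.18557511e-04, -4.12266076e+01, -2.59747821e+01, -1.87056344e-04,
        4.12703172e-03,  1.18994086e-05]), 'eef_pos': array([165.91447619, 497.81275001, 230.736211  ]), 'ee_rot': array([ 0.57322776, -0.41361739,  0.57406616,  0.41325372]), 'force': array([-0.04964065,  0.69566211, -0.67618262]), 'wrist_torque': array([-0.04436399,  0.0261793 , -0.01257747]), 'grip_width': 0.9971920267392105} 18.700000000000003
side [[533.259845011325, 0.0, 274.07268866601], [0.0, 533.259845011325, 196.64935903331968], [0.0, 0.0, 1.0]] [-0.10974443  0.          0.          0.          0.        ] [[ 8.21909293e-01 -5.69474935e-01  1.27833107e-02 -5.27537611e+02]
 [-2.89515178e-01 -4.36966766e-01 -8.51610831e-01  2.41492168e+02]
 [ 4.90556904e-01  6.96245893e-01 -5.24018683e-01  1.19585742e+03]
 [ 0.00000000e+00  0.0
[... 1755 characters left out ...]
.9)]
vial_4 [([704.4, 179.8, 1.3], 0.84)]
reagent_vial_1 [([728.5, -109.0, 1.0], 0.41)]
wrist [[333.3354132907681, 0.0, 273.63499971139834], [0.0, 333.3354132907681, 208.32073501098046], [0.0, 0.0, 1.0]] [0.01834461 0.         0.         0.         0.        ] [[-2.12535070e-04 -3.17582867e-01  9.48230498e-01 -1.43799714e+02]
 [ 4.52836734e-04 -9.48230453e-01 -3.17582751e-01  8.10224210e+01]
 [ 9.99999875e-01  3.61896130e-04  3.45345414e-04 -7.70482122e-01]
 [ 0.00000000e+00  0.00000000e+00  0.00000000e+00  1.00000000e+00]]
plate []
post []
corner []
clamp_socket []
holder []
key []
key_grip []
key_tip []
square []
square_heel []
square_grip []
jar_stopper []
vial_4 []
reagent_vial_1 []
2.25
```

View pictures.

View pics/side0.png

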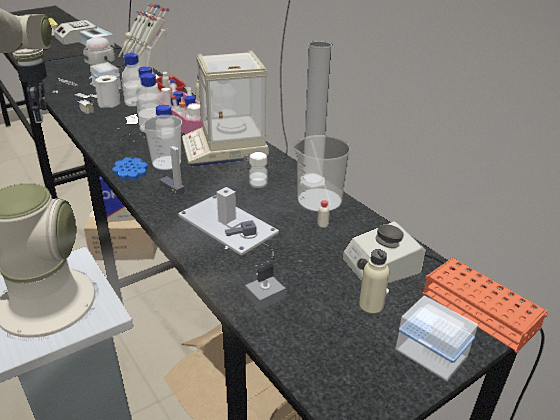

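View pics/top0.png

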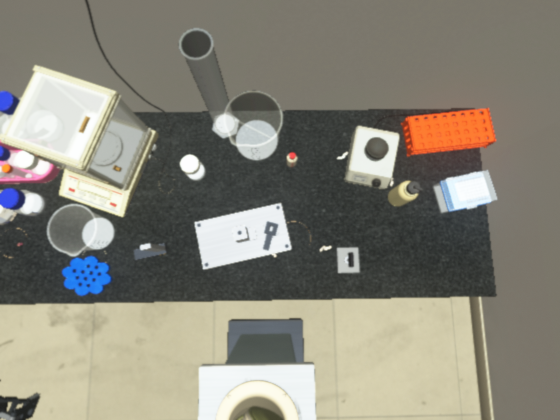

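View pics/wrist0.png

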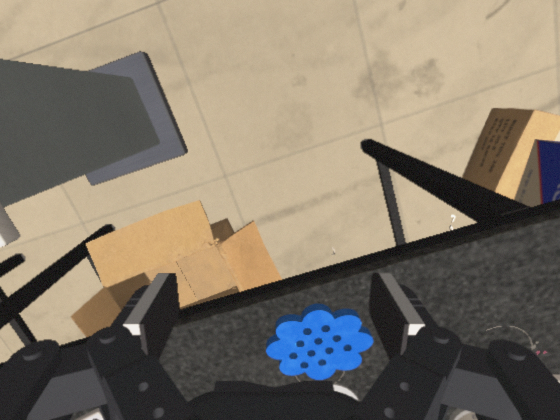

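```bash
python3 - <<'E'
import cv2,numpy as np
a=cv2.imread('pics/top0.png');b=cv2.imread('pics/side0.png')
c=lambda im,x,y,w,h,f:cv2.resize(im[y:y+h,x:x+w],None,fx=f,fy=f,interpolation=cv2.INTER_CUBIC)
cv2.imwrite('pics/z1.png',c(a,190,195,110,80,7))
cv2.imwrite('pics/z2.png',np.hstack([c(a,325,235,50,50,8),c(a,125,230,50,50,8)]))
cv2.imwrite('pics/z3.png',np.hstack([c(b,235,250,60,60,6),c(b,150,140,60,60,6)]))
cv2.imwrite('pics/z4.png',c(b,170,180,115,80,6))
E
```

```text
(no output)
```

View pics/z1.png

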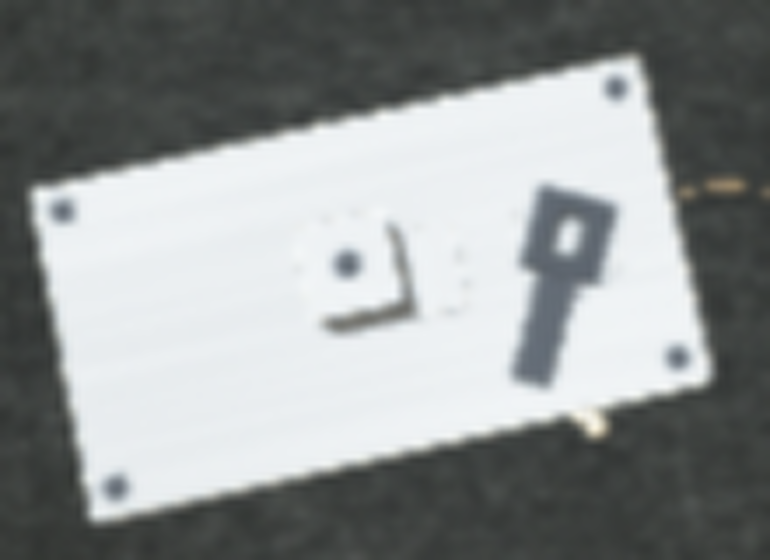

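View pics/z2.png

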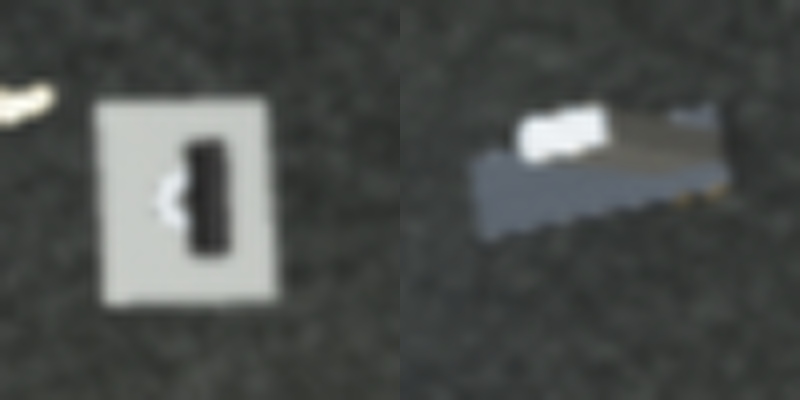

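View pics/z3.png

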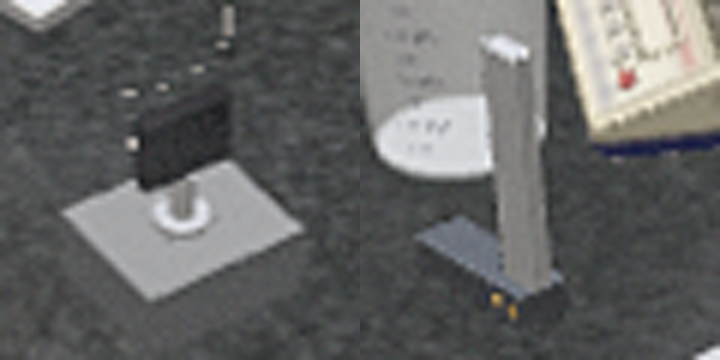

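View pics/z4.png

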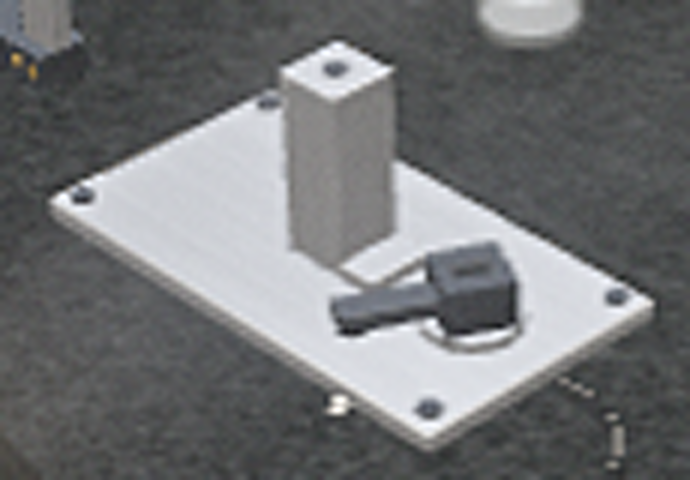

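```bash
cat > h.py <<'E'
import numpy as np,cv2
from scipy.spatial.transform import Rotation as R
from scipy.optimize import least_squares
def Rq(q): return R.from_quat([q[1],q[2],q[3],q[0]]).as_matrix()
def proj(cam,P):
    P=np.atleast_2d(P).astype(float); V=cam['view']
    rv=cv2.Rodrigues(np.ascontiguousarray(V[:3,:3]))[0]
    return cv2.projectPoints(P,rv,V[:3,3].copy(),np.array(cam['intrinsics']),np.array(cam['dist']))[0][:,0]
def wristview(p,s):
    T=np.eye(4);T[:3,:3]=Rq(s['ee_rot']);T[:3,3]=s['eef_pos']
    p['view']=np.linalg.inv(T@np.array(p['mount']));return p
def ray(cam,px):
    u=cv2.undistortPoints(np.array([[px]],float),np.array(cam['intrinsics']),np.array(cam['dist']))[0,0]
    V=np.array(cam['view']);d=V[:3,:3].T@np.array([u[0],u[1],1]);o=-V[:3,:3].T@V[:3,3];return o,d/np.linalg.norm(d)
def onz(cam,px,z):
    o,d=ray(cam,px);return o+d*(z-o[2])/d[2]
def tri(c1,p1,c2,p2):
    o1,d1=ray(c1,p1);o2,d2=ray(c2,p2)
    A=np.stack([d1,-d2],1);t=np.linalg.lstsq(A,o2-o1,rcond=None)[0]
    a=o1+t[0]*d1;b=o2+t[1]*d2;return (a+b)/2,np.linalg.norm(a-b)
def move(s,grip_target,jaw_angle,grip=True):
    """shift in tool axes (cm) & yaw units, from measured pose to grasp/tcp target, tool straight down"""
    M=Rq(s['ee_rot']);t=np.array(grip_target,float)
    if grip: t=t+[0,0,-18.7]
    sh=M.T@(t-s['eef_pos'])/10
    z=M[:,2];cur=np.arctan2(z[1],z[0]);opts=[]
    for k in range(-2,3):
        d=-(jaw_angle+k*np.pi-cur) # + about tool x(down)= clockwise
        opts.append(d)
    opts=[o for o in opts if abs(o)<3.5]
    return np.round(sh,2),[round(np.degrees(o)/5,2) for o in opts]
E
python3 - <<'E'
from h import *
from rig import ctrl,capture
s=ctrl.sense();M=Rq(s['ee_rot']);print('axes x,y,z',np.round(M.T,3).tolist())
top=capture('top');side=capture('side')
z=lambda L,f,ox,oy:[((x+.5)/f-.5+ox,(y+.5)/f-.5+oy) for x,y in L]
tc=z([(32,187),(637,56),(712,383),(93,522)],7,190,195)
W=[onz(top,p,12) for p in tc];print(np.round(W,1).tolist())
sc=z([(52,203),(652,303),(430,437)],6,170,180)
print('side',[np.round(onz(side,p,12),1).tolist() for p in sc])
sp=z([(338,42),(395,72),(337,102),(280,73)],6,170,180)
print('posttop side',[np.round(onz(side,p,107),1).tolist() for p in sp],)
# plate frame: image left=+y. plate -x is at +y (left). corners: TL=( -130, ? ), world x up in image
L=np.array([(-130,70),(130,70),(130,-70),(-130,-70)])
def pl(p,l,zz): c,q=np.cos(p[2]),np.sin(p[2]); l=np.array(l,float); return np.c_[p[0]+c*l[:,0]-q*l[:,1],p[1]+q*l[:,0]+c*l[:,1],np.full(len(l),zz)]
P4=np.array([(-18,18),(18,18),(18,-18),(-18,-18)])
def f(p,which):
    r=[]
    if 't' in which: r.append(proj(top,pl(p,L,12))-tc)
    if 's' in which:
        r.append(proj(side,pl(p,L,12)[[3,1,2]])-sc) if 0 else None
        # order: left corner=( -130,-70), right=(130,70), bottom=(130,-70)
        r.append(proj(side,pl(p,L,12)[[3,1,2]])-sc)
        r.append(proj(side,pl(p,P4,107)[[1,2,3,0]]-0)-np.array(sp)[[1,2,3,0]]) if 0 else None
    return np.concatenate([a for a in r if a is not None]).ravel()
for w in ['t','s','ts']:
    q=least_squares(f,[507,39,-1.367],args=(w,));print(w,np.round(q.x,3),round(np.sqrt(np.mean(q.fun**2)),2),np.round(q.fun,1))
    print('socket',np.round(pl(q.x,[(85,0)],42),1),'corner',np.round(pl(q.x,[(-18,0)],12),1))
p=q.x
E
```

```text
axes x,y,z [[-0.0, -0.0, -1.0], [-0.949, 0.316, 0.0], [0.316, 0.949, -0.0]]
[[553.5, 180.6, 12.0], [605.4, -72.9, 12.0], [468.1, -101.7, 12.0], [415.5, 152.3, 12.0]]
side [[415.0, 146.3, 12.0], [602.8, -75.8, 12.0], [468.5, -104.0, 12.0]]
posttop side [[523.3, 59.6, 107.0], [531.1, 23.0, 107.0], [496.9, 15.3, 107.0], [488.3, 50.4, 107.0]]
t [510.613  39.578  -1.368] 0.15 [-0.2  0.2  0.2 -0.   0.1 -0.1 -0.2 -0.1]
socket [[527.8 -43.7  42. ]] corner [[507.   57.2  12. ]]
s [509.675  36.53   -1.366] 0.46 [-0.6 -0.5  0.7 -0.1 -0.1  0.3]
socket [[526.9 -46.7  42. ]] corner [[506.   54.2  12. ]]
ts [510.548  38.778  -1.367] 0.43 [ 0.1  0.2  0.5 -0.   0.3 -0.1  0.1 -0.1 -0.6 -1.   0.5 -0.6 -0.4 -0.2]
socket [[527.8 -44.5  42. ]] corner [[506.9  56.4  12. ]]
```

>>> send_rows --rows "1 0 -35 -25 -3.7; 1 0 -35 -25 -3.7; 1 0 -35 -25 -3.7; 1 0 -35 -25 -3.7; 1 0 -35 -25 -3.7; 1 0 -35 -25 -3.7; 1 0 -35 -25 -3.7; 1 0 -35 -25 -3.7; 1 5 -49.3 -59 -3.7; 1 5 -49.3 -59 -3.7; 1 5 -49.3 -59 -3.7; 1 5 -49.3 -59 -3.7"

```text
time_s: 3.55
eef_pos: [420.4, -15.3, 206.8]
ee_rot: [-0.5, 0.5, -0.5, -0.5]
force: [0.7, 0.9, -0.0]
grip_width: 0.999
```

```bash
python3 - <<'E'
from h import *
from rig import ctrl
s=ctrl.sense();print(s['time_s'],s['eef_pos'],s['joints']);print(move(s,[432,-225,168],np.pi/2,False))
E
```

```text
3.55 [420.40294699 -15.29176503 206.79030172] [-3.16524637e-01  1.03670043e-01  1.82496257e+00  1.04222912e-04
  1.21218597e+00 -1.88834223e+00]
(array([  3.88,  -1.14, -20.97]), [np.float64(36.01), np.float64(0.01), np.float64(-35.99)])
```

>>> send_rows --rows "1 3.9 -1.1 -21 0;1 3.9 -1.1 -21 0;1 3.9 -1.1 -21 0;1 3.9 -1.1 -21 0;1 3.9 -1.1 -21 0;1 3.9 -1.1 -21 0;1 3.9 -1.1 -21 0"

```text
time_s: 4.25
eef_pos: [431.7, -222.3, 167.9]
ee_rot: [0.5, -0.5, 0.5, 0.5]
force: [0.4, 0.3, 0.7]
grip_width: 1.002
```

```bash
python3 - <<'E'
from h import *
import pickle
from rig import ctrl,capture,nets
s=ctrl.sense();print(s['time_s'],s['eef_pos'],s['joints'],np.abs(s['dq']).max());p=capture('wrist')
for t in ['key_grip','holder','key']: print(t,[(np.round(a['location'],1).tolist(),round(a['confidence'],2)) for a in nets.spot_point(p,t)[:2]])
wristview(p,s);pickle.dump((s,p),open('v1.pkl','wb'));cv2.imwrite('pics/w1.png',p['pixels'][:,:,::-1])
E
```

```text
4.25 [ 431.7374641  -222.34649609  167.88749873] [-7.17552528e-01  2.89143001e-01  1.70481975e+00  2.83958837e-04
  1.14796537e+00 -2.28985884e+00] 0.021154484935988264
key_grip [([436.8, -260.7, 65.4], 0.67)]
holder [([434.5, -262.2, 4.2], 0.89)]
key [([436.3, -263.5, 12.0], 0.79)]
```

View pics/w1.png

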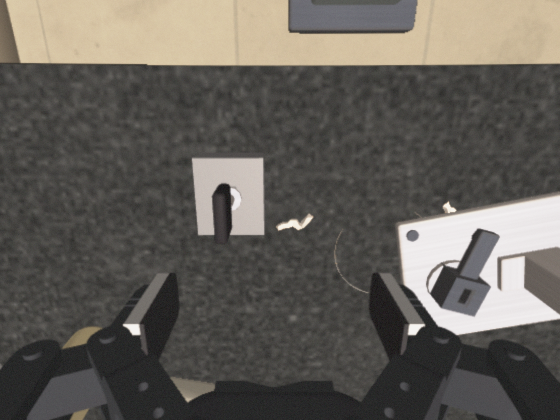

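```bash
python3 - <<'E'
from h import *
a=cv2.imread('pics/w1.png')
c=lambda im,x,y,w,h,f:cv2.resize(im[y:y+h,x:x+w],None,fx=f,fy=f,interpolation=cv2.INTER_CUBIC)
z=c(a,185,150,90,100,6); z=cv2.convertScaleAbs(z,alpha=1.6,beta=20)
cv2.imwrite('pics/w1z.png',z)
cv2.imwrite('pics/w1y.png',c(a,395,195,110,90,7))
E
```

```text
(no output)
```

View pics/w1z.png

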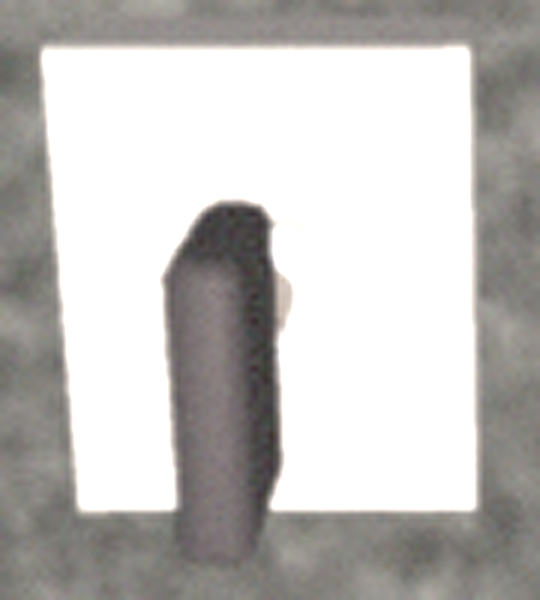

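View pics/w1y.png

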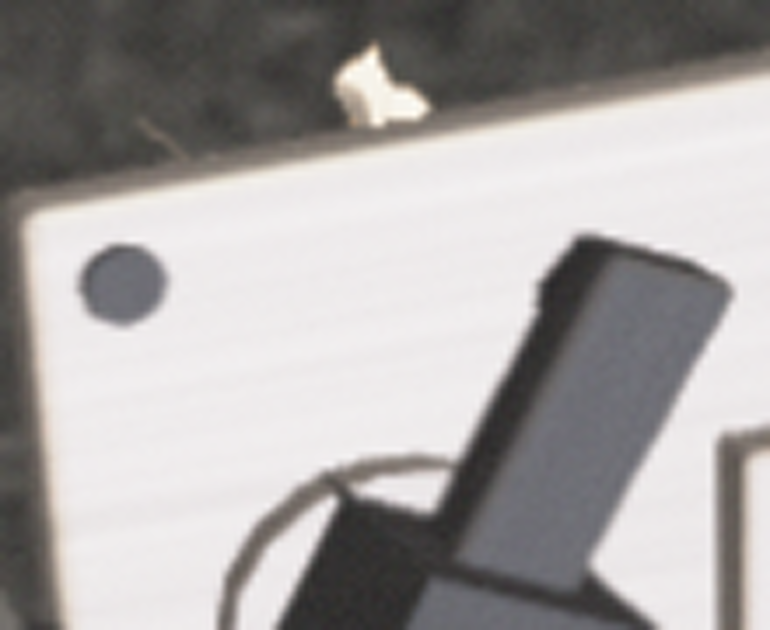

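```bash
python3 - <<'E'
from h import *
import pickle
s,p=pickle.load(open('v1.pkl','rb'))
z=lambda L,f,ox,oy:[((x+.5)/f-.5+ox,(y+.5)/f-.5+oy) for x,y in L]
H=np.array([onz(p,q,30) for q in z([(42,45),(470,45),(477,512),(78,512)],6,185,150)])
print(np.round(H,1).tolist(),H.mean(0))
for zz in (82,86,90):
  W=np.array([onz(p,q,zz) for q in z([(169,262),(243,264),(258,560),(181,560)],6,185,150)])
  print(zz,np.round(W,1).tolist(),W.mean(0),np.linalg.norm(W[0]-W[1]),np.linalg.norm(W[0]-W[3]))
d=H[3]-H[0];print('ang',np.arctan2(d[1],d[0]));d=H[2]-H[1];print('ang',np.arctan2(d[1],d[0]))
t=z([(25,212)],7,395,195)[0];print('plate corner',onz(p,t,12),'exp 468,-103')
print(move(s,[434,-262,100],np.pi/2))
E
```

```text
[[399.2, -292.6, 30.0], [399.0, -232.3, 30.0], [470.5, -231.8, 30.0], [470.6, -292.6, 30.0]] [ 434.81061547 -262.33399581   30.        ]
82 [[416.1, -266.7, 82.0], [416.3, -257.9, 82.0], [454.9, -257.8, 82.0], [454.9, -267.4, 82.0]] [ 435.53912207 -262.47168388   82.        ] 8.805776100708364 38.818532330463945
86 [[414.9, -266.0, 86.0], [415.2, -257.3, 86.0], [453.1, -257.2, 86.0], [453.1, -266.7, 86.0]] [ 434.05733453 -261.79225734   86.        ] 8.652428110545063 38.1425278709036
90 [[413.8, -265.2, 90.0], [414.0, -256.7, 90.0], [451.2, -256.6, 90.0], [451.3, -265.9, 90.0]] [ 432.575547  -261.1128308   90.       ] 8.499080120381594 37.46652341134326
ang 0.00018072114554409225
ang 0.006543429379378877
plate corner [ 467.39481385 -103.29926127   12.        ] exp 468,-103
(array([ 8.66, -0.22, -3.97]), [np.float64(36.02), np.float64(0.02), np.float64(-35.98)])
```

>>> send_rows --rows "1 5.8 -0.25 -4 0;1 5.8 -0.25 -4 0;1 5.8 -0.25 -4 0;1 5.8 -0.25 -4 0"

```text
time_s: 4.85
eef_pos: [434.6, -262.6, 110.5]
ee_rot: [-0.5, 0.501, -0.5, -0.5]
force: [-0.6, -0.2, -0.4]
grip_width: 0.999
```

```bash
python3 - <<'E'
from h import *
import pickle
from rig import ctrl,capture,nets
s=ctrl.sense();print(s['time_s'],s['eef_pos'],np.abs(s['dq']).max());p=capture('wrist')
wristview(p,s);pickle.dump((s,p),open('v2.pkl','wb'));cv2.imwrite('pics/w2.png',p['pixels'][:,:,::-1])
E
```

```text
4.85 [ 434.56632857 -262.59053483  110.48614539] 0.023018005549272268
```

View pics/w2.png

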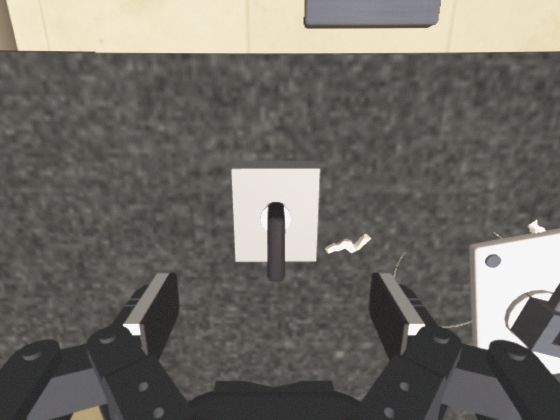

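```bash
python3 - <<'E'
from h import *
a=cv2.imread('pics/w2.png')
z=cv2.resize(a[160:290,225:330],None,fx=5,fy=5,interpolation=cv2.INTER_CUBIC)
g=np.clip((z/255.)**0.5*255,0,255).astype(np.uint8);cv2.imwrite('pics/w2z.png',g)
E
```

```text
(no output)
```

View pics/w2z.png

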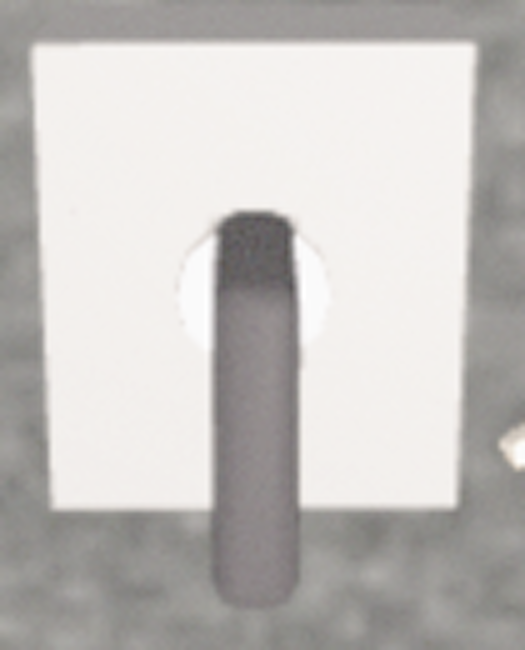

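```bash
python3 - <<'E'
from h import *
import pickle
s1,p1=pickle.load(open('v1.pkl','rb'));s2,p2=pickle.load(open('v2.pkl','rb'))
z=lambda L,f,ox,oy:[((x+.5)/f-.5+ox,(y+.5)/f-.5+oy) for x,y in L]
A=z([(169,262),(243,264),(258,560),(181,560)],6,185,150);B=z([(216,288),(296,288),(298,604),(213,604)],5,225,160)
for a,b in zip(A,B): print(tri(p1,a,p2,b))
A=z([(42,45),(470,45),(477,512),(78,512)],6,185,150);B=z([(32,43),(476,43),(457,509),(52,509)],5,225,160)
for a,b in zip(A,B): print(tri(p1,a,p2,b))
H=np.array([onz(p2,b,30) for b in B]);print(H.mean(0))
W=np.array([onz(p2,b,86) for b in z([(214,288),(298,288),(298,606),(213,606)],5,225,160)]);print(W.mean(0),W.tolist())
E
```

```text
(array([ 415.99995373, -266.69475092,   82.34118778]), np.float64(0.04239081762982429))
(array([ 416.27344832, -257.93572538,   81.83158728]), np.float64(0.1718163305294846))
(array([ 453.31113699, -257.29223554,   85.68256963]), np.float64(0.22731146913667608))
(array([ 453.83106162, -267.02623288,   84.71428283]), np.float64(0.3918579405355149))
(array([ 399.13197532, -292.34238029,   31.45350607]), np.float64(0.4196557260009122))
(array([ 398.94484437, -232.26634414,   31.71733665]), np.float64(0.4305515325252276))
(array([ 470.21619787, -231.74687671,   30.36753584]), np.float64(0.22640860075704872))
(array([ 469.98415465, -292.26695812,   31.06628426]), np.float64(0.2620634693379221))
[ 434.96715169 -262.15597157   30.        ]
[ 434.08961293 -262.2894098    86.        ] [[414.68459958864287, -266.85323452182735, 86.0], [414.6660161653752, -257.8284814645881, 86.0], [453.4937517691779, -257.36123616988044, 86.0], [453.514084213637, -267.1146870406582, 86.0]]
```

>>> send_rows --rows "1 3 0 0.04 0;1 5.9 0 0.04 0;1 5.9 0 0.04 0;0 5.9 0 0.04 0;0 5.9 0 0.04 0;0 5.9 0 0.04 0;0 5.9 0 0.04 0;0 5.9 0 0.04 0;0 5.9 0 0.04 0" --grip_force 80

```text
time_s: 5.8
eef_pos: [434.4, -262.9, 51.1]
ee_rot: [-0.5, 0.5, -0.5, -0.5]
force: [-0.4, 0.9, 3.3]
grip_width: 0.105
```

```bash
python3 - <<'E'
from rig import ctrl
s=ctrl.sense();print(s)
E
```

```text
{'time_s': 5.8, 'joints': array([-7.75376618e-01,  4.98205343e-01,  1.75305766e+00,  7.13167749e-05,
        8.89801419e-01, -2.34726225e+00]), 'dq': array([-0.00017733,  0.00193823, -0.00131681, -0.00043522,  0.00210512,
        0.00057355]), 'tau': array([-2.13074991e-01, -4.17852259e+01, -1.90425503e+01, -5.22725447e-02,
       -2.12777560e-01, -2.09582700e-03]), 'eef_pos': array([ 434.42230122, -262.93219404,   51.14470361]), 'ee_rot': array([-0.49976017,  0.50044758, -0.49971745, -0.50007445]), 'force': array([-0.43428871,  0.89227892,  3.27557678]), 'wrist_torque': array([0.08197392, 0.03845322, 0.04943845]), 'grip_width': 0.10482976287333852}
```

>>> send_rows --rows "0 -4 0 0 0;0 -8 0 0 0;0 -10 -2 4 0.5;0 -10 -5 8 1;0 -10 -9.4 13 2;0 -10 -9.4 15.8 2.5;0 -10 -9.4 15.8 2.5;0 -10 -9.4 15.8 2.5"

```text
time_s: 6.6
eef_pos: [528.1, -104.1, 150.6]
ee_rot: [0.551, -0.443, 0.551, 0.444]
force: [-0.5, -1.1, -1.3]
grip_width: 0.104
```

```bash
python3 - <<'E'
from h import *
import pickle
from rig import ctrl,capture,nets
s=ctrl.sense();print(s['time_s'],s['eef_pos'],s['ee_rot'],s['force'],s['grip_width'],np.abs(s['dq']).max());p=capture('wrist')
for t in ['clamp_socket','post','plate','key_tip','key_grip']: print(t,[(np.round(a['location'],1).tolist(),round(a['confidence'],2)) for a in nets.spot_point(p,t)[:2]])
wristview(p,s);pickle.dump((s,p),open('v3.pkl','wb'));cv2.imwrite('pics/w3.png',p['pixels'][:,:,::-1])
E
```

```text
6.6 [ 528.0814408  -104.12057185  150.59506846] [ 0.55060116 -0.44337159  0.55090858  0.44357608] [-0.47296033 -1.07000421 -1.34981782] 0.10352673476408632 0.043451724509919284
clamp_socket [([527.6, -48.5, 41.3], 0.61)]
post [([508.0, 39.6, 13.8], 0.85), ([526.5, -106.2, 108.0], 0.74)]
plate [([432.7, -264.0, 4.6], 0.51)]
key_tip [([529.8, -106.4, 103.6], 0.67), ([528.3, -108.4, 110.0], 0.43)]
key_grip [([529.5, -102.9, 166.7], 0.76)]
```

View pics/w3.png

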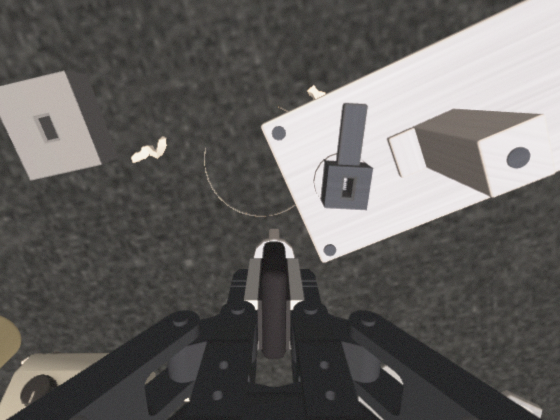

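```bash
python3 - <<'E'
from h import *
a=cv2.imread('pics/w3.png')
z=cv2.resize(a[95:215,310:385],None,fx=5,fy=5,interpolation=cv2.INTER_CUBIC)
y=cv2.resize(a[215:295,240:310],None,fx=7.5,fy=7.5,interpolation=cv2.INTER_CUBIC)[:600]
g=np.zeros((600,900,3),np.uint8);g[:,:375]=z;g[:,375:]=y
g=np.clip((g/255.)**0.5*255,0,255).astype(np.uint8)
cv2.imwrite('pics/w3z.png',g[:,:800])
E
```

```text
(no output)
```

View pics/w3z.png

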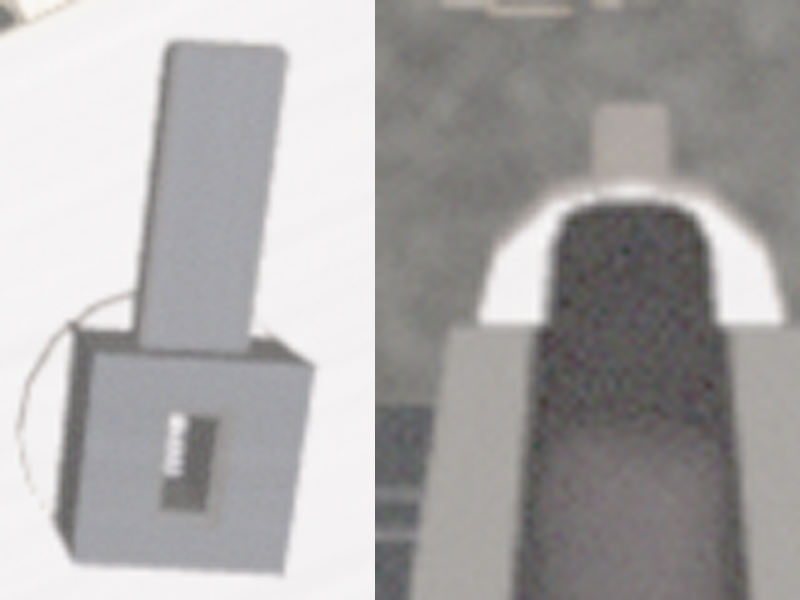

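```bash
python3 - <<'E'
from h import *
import pickle
s,p=pickle.load(open('v3.pkl','rb'));M=Rq(s['ee_rot'])
z=lambda L,f,ox,oy:[((x+.5)/f-.5+ox,(y+.5)/f-.5+oy) for x,y in L]
H=np.array([onz(p,b,42) for b in z([(97,352),(314,366),(284,574),(74,562)],5,310,95)]);print(np.round(H,1).tolist(),H.mean(0))
for i in range(4): print(np.linalg.norm(H[i]-H[i-1]),end=' ')
for a,b in((0,3),(1,2)): d=H[a]-H[b];print('arm dir',np.arctan2(d[1],d[0]))
for a,b in((0,1),(3,2)): d=H[b]-H[a];print('perp',np.arctan2(d[1],d[0]))
S=np.array([onz(p,b,42) for b in z([(172,412),(222,416),(210,512),(160,512)],5,310,95)]);print('slot',S.mean(0))
d=S[0]-S[3];print(np.arctan2(d[1],d[0]))
A=np.array([onz(p,b,38) for b in z([(172,43),(287,48),(249,350),(141,345)],5,310,95)]);d=A[:2].mean(0)-A[2:].mean(0);print('arm',np.arctan2(d[1],d[0]))
jz=np.arctan2(M[1,2],M[0,2]);print('jaw',jz)
for zz in(43.3,): print(proj(p,s['eef_pos']+M@np.array([zz,7,3])),proj(p,s['eef_pos']+M@np.array([zz,7,-3])),'meas',z([(218,103),(295,103)],7.5,240,215))
# plate corners
for n,q in (('c1',(262,126)),('c2',(324,262))): print(n,onz(p,q,12))
# expected from fit
for l in((130,-70),(130,70)):
  th=-1.367;print(510.5+np.cos(th)*l[0]-np.sin(th)*l[1],38.3+np.sin(th)*l[0]+np.cos(th)*l[1])
E
```

```text
[[506.1, -56.8, 42.0], [515.3, -24.7, 42.0], [547.9, -33.4, 42.0], [538.7, -65.8, 42.0]] [527.01579503 -45.18092739  42.        ]
33.870676184476004 33.3867377418174 33.672958872306914 33.64530089195348 arm dir 2.871839570830141
arm dir 2.879564607010407
perp 1.2902368838917815
perp 1.2962265038534657
slot [526.62682423 -45.29249774  42.        ]
2.8772460865988
arm 2.8870805705936586
jaw 1.3558205638306144
[[279.87850567 226.31869405]] [[269.92515112 226.31517759]] meas [(268.6333333333333, 228.3), (278.9, 228.3)]
c1 [ 469.05801139 -101.85822264   12.        ]
c2 [603.30653032 -72.66262531  12.        ]
468.2591393738725 -103.17688748896077
605.361881870897 -74.84249143408493
```

```bash
python3 - <<'E'
from h import *
import pickle
s,p=pickle.load(open('v3.pkl','rb'))
print(move(s,[526.5,-44.6,94],1.303,False))
E
```

```text
(array([5.66, 1.42, 5.78]), [np.float64(36.61), np.float64(0.61), np.float64(-35.39)])
```

>>> send_rows --rows "0 0 1.42 5 0.6;0 1 1.42 5.78 0.6;0 5.6 1.42 5.78 0.6;0 5.6 1.42 5.78 0.6;0 5.6 1.42 5.78 0.6"

```text
time_s: 7.4
eef_pos: [526.7, -45.7, 95.2]
ee_rot: [0.562, -0.428, 0.563, 0.429]
force: [0.1, 0.3, -0.2]
grip_width: 0.104
```

```bash
python3 - <<'E'
from h import *
import pickle
from rig import ctrl,capture,nets
s=ctrl.sense();print(s['time_s'],s['eef_pos'],s['force'],s['wrist_torque'],np.abs(s['dq']).max());p=capture('wrist')
M=Rq(s['ee_rot']);print('jaw',np.arctan2(M[1,2],M[0,2]))
wristview(p,s);pickle.dump((s,p),open('v4.pkl','wb'));a=p['pixels'][:,:,::-1]
cv2.imwrite('pics/w4.png',a)
y=cv2.resize(a[100:310,170:380],None,fx=2.8,fy=2.8,interpolation=cv2.INTER_CUBIC)
cv2.imwrite('pics/w4z.png',np.clip((y/255.)**0.5*255,0,255).astype(np.uint8))
E
```

```text
7.4 [526.66275872 -45.73675005  95.15694897] [ 0.05458818  0.3377136  -0.23412425] [ 0.02194967  0.00307381 -0.01114543] 0.034549628282892854
jaw 1.3010020316212771
```

View pics/w4z.png

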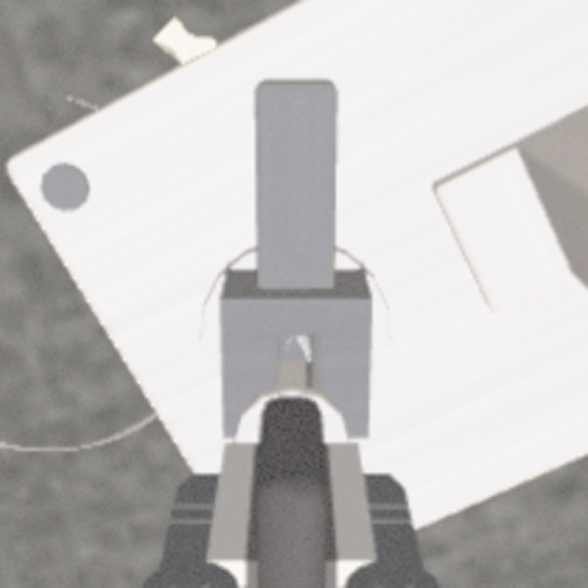

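```bash
python3 - <<'E'
from h import *
import pickle
s,p=pickle.load(open('v4.pkl','rb'));M=Rq(s['ee_rot'])
z=lambda L,f,ox,oy:[((x+.5)/f-.5+ox,(y+.5)/f-.5+oy) for x,y in L]
L={'hubfront':((296,297),42),'hubL':((221,400),42),'hubR':((369,400),42),'slotnear':((296,334),42),'bit':((292,360),s['eef_pos'][2]-43.2),'bitL':((277,361),s['eef_pos'][2]-43.2),'bitR':((307,361),s['eef_pos'][2]-43.2)}
for k,(q,h) in L.items(): print(k,np.round(M.T@(onz(p,z([q],2.8,170,100)[0],h)-s['eef_pos']),2))
E
```

```text
hubfront [53.17 16.78  0.36]
hubL [ 53.15  -8.18 -16.87]
hubR [53.15 -8.17 17.23]
slotnear [53.17  8.02  0.38]
bit [43.21  5.74 -0.53]
bitL [43.21  5.51 -3.77]
bitR [43.21  5.51  2.7 ]
```

>>> send_rows --rows "0 0 0.06 0 0;0 0 0.06 0 0"

```text
time_s: 7.65
eef_pos: [526.6, -45.5, 96.1]
ee_rot: [0.563, -0.429, 0.562, 0.428]
force: [-0.1, -0.1, -1.5]
grip_width: 0.103
```

```bash
python3 - <<'E'
from h import *
from rig import ctrl
s=ctrl.sense();print(s['eef_pos'],move(s,[526.66,-45.74,95.2],1.303,False))
E
```

```text
[526.64955809 -45.50832181  96.09657756] (array([ 0.09, -0.01, -0.02]), [np.float64(35.98), np.float64(-0.02), np.float64(-36.02)])
```

>>> send_rows --rows "0 0 0.04 0.07 0;0 0.5 0.04 0.07 0;0 0.9 0.04 0.07 0;0 1.2 0.04 0.07 0;0 1.5 0.04 0.07 0;0 1.8 0.04 0.07 0;0 1.8 0.04 0.07 0"

```text
time_s: 8.35
eef_pos: [526.0, -44.4, 76.4]
ee_rot: [0.563, -0.428, 0.563, 0.428]
force: [1.5, -0.7, -1.4]
grip_width: 0.107
```

```bash
cat > look.py <<'E'
import sys
from h import *
import pickle
from rig import ctrl,capture
n,f,x0,y0,w,h,zf=sys.argv[1],sys.argv[2],*map(float,sys.argv[3:])
s=ctrl.sense();M=Rq(s['ee_rot']);print(s['time_s'],'pos',np.round(s['eef_pos'],1),'jaw',round(np.arctan2(M[1,2],M[0,2]),3),'F',np.round(s['force'],1),'T',np.round(s['wrist_torque'],2),'g',round(s['grip_width'],3),'tilt',np.round(M[:,0],3),'dq',np.abs(s['dq']).max().round(3))
p=capture(f)
if f=='wrist': wristview(p,s)
pickle.dump((s,p),open(n+'.pkl','wb'));a=p['pixels'][:,:,::-1]
x0,y0,w,h=map(int,(x0,y0,w,h))
y=cv2.resize(a[y0:y0+h,x0:x0+w],None,fx=zf,fy=zf,interpolation=cv2.INTER_CUBIC)
cv2.imwrite(f'pics/{n}.png',np.clip((y/255.)**0.6*255,0,255).astype(np.uint8))
E
python3 look.py w5 wrist 170 100 210 210 2.8
```

```text
8.35 pos [526.  -44.4  76.4] jaw 1.301 F [ 1.5 -0.7 -1.4] T [-0.1  -0.38  0.05] g 0.107 tilt [ 0. -0. -1.] dq 0.011
```

View pics/w5.png

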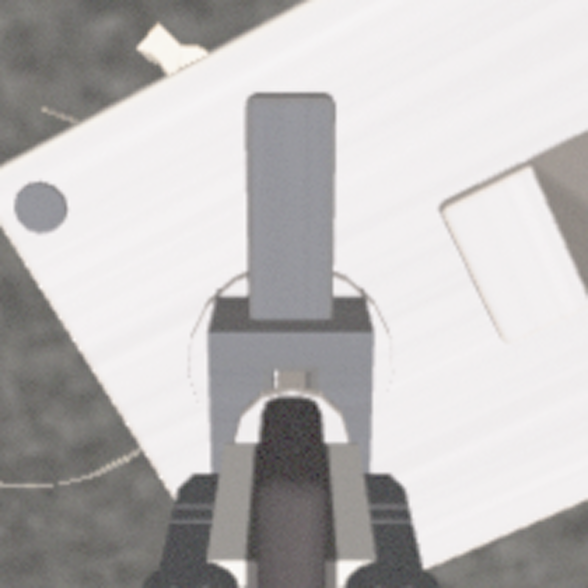

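>>> send_rows --rows "0 0.4 0 0 0;0 0.7 0 0 0;0 1 0 0 0;0 1.2 0 0 0;0 1.35 0 0 0;0 1.45 0 0 0;0 1.45 0 0 0"

```text
time_s: 9.1
eef_pos: [526.2, -44.4, 63.1]
ee_rot: [0.563, -0.429, 0.562, 0.428]
force: [-0.7, -0.2, 7.9]
grip_width: 0.106
```

```bash
python3 look.py w6 wrist 170 100 210 210 2.8
```

```text
9.1 pos [526.2 -44.4  63.1] jaw 1.302 F [-0.7 -0.2  7.9] T [0.02 0.09 0.04] g 0.106 tilt [ 0.001 -0.    -1.   ] dq 0.001
```

View pics/w6.png

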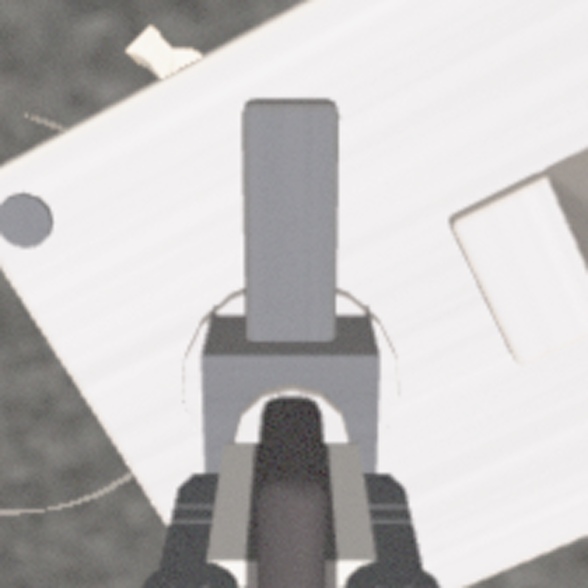

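>>> send_rows --rows "0 0 0 0 1;0 0 0 0 2;0 0 0 0 3;0 0 0 0 4;0 0 0 0 5;0 0 0 0 6;0 0 0 0 7;0 0 0 0 8;0 0 0 0 9;0 0 0 0 10;0 0 0 0 11;0 0 0 0 11.5" --grip_force 100

```text
time_s: 10.35
eef_pos: [526.3, -44.5, 63.1]
ee_rot: [0.7, -0.104, 0.699, 0.104]
force: [0.5, -0.9, 8.5]
grip_width: 0.105
```

```bash
python3 look.py w7 wrist 170 100 210 210 2.8
```

```text
10.35 pos [526.3 -44.5  63.1] jaw 0.295 F [ 0.5 -0.9  8.5] T [-0.15 -0.06  0.14] g 0.105 tilt [ 0.001 -0.001 -1.   ] dq 0.398
```

View pics/w7.png

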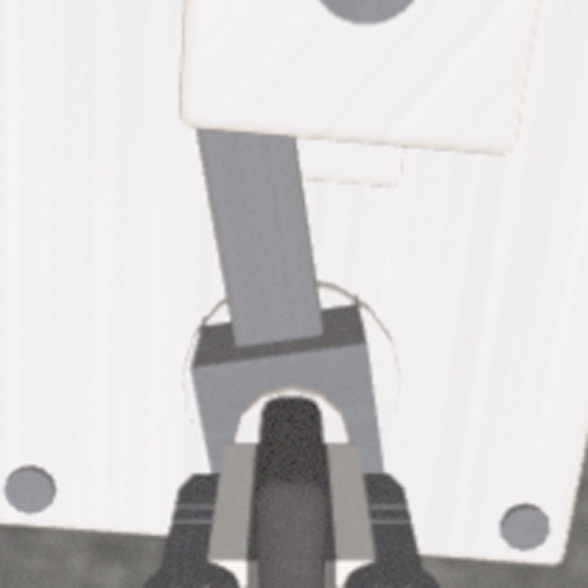

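>>> send_rows --rows "0 0 0 0 0.8;0 0 0 0 1.6;0 0 0 0 2.2;0 0 0 0 2.5;0 0 0 0 2.5"

```text
time_s: 10.9
eef_pos: [526.4, -44.5, 63.1]
ee_rot: [0.707, -0.028, 0.706, 0.028]
force: [0.7, -0.8, 7.8]
grip_width: 0.1
```

```bash
python3 look.py w8 wrist 170 100 210 210 2.8
```

```text
10.9 pos [526.4 -44.5  63.1] jaw 0.079 F [ 0.7 -0.8  7.8] T [-0.1  -0.09  0.04] g 0.1 tilt [ 0.001 -0.001 -1.   ] dq 0.021
```

View pics/w8.png

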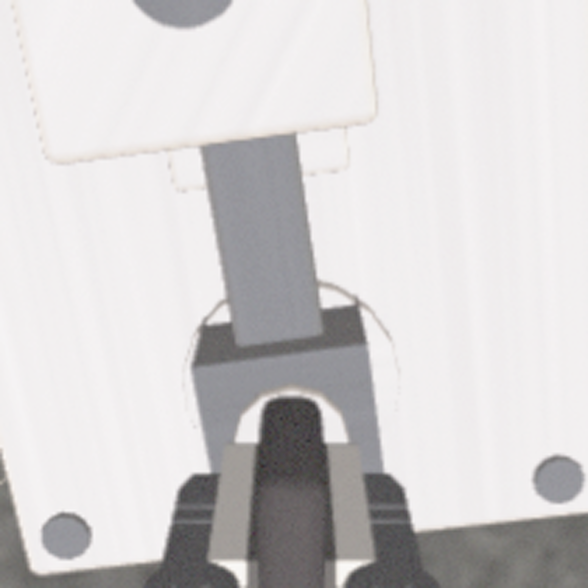

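>>> send_rows --rows "0 0 0 0 0.3;0 0 0 0 0.6;0 0 0 0 0.8;0 0 0 0 0.8"

```text
time_s: 11.35
eef_pos: [526.4, -44.6, 63.1]
ee_rot: [0.708, -0.004, 0.707, 0.003]
force: [1.6, -1.1, 8.0]
grip_width: 0.104
```

```bash
python3 look.py w9 wrist 170 100 210 210 2.8
```

```text
11.35 pos [526.4 -44.6  63.1] jaw 0.01 F [ 1.6 -1.1  8. ] T [-0.23 -0.08  0.3 ] g 0.104 tilt [ 0.001 -0.001 -1.   ] dq 0.012
```

View pics/w9.png

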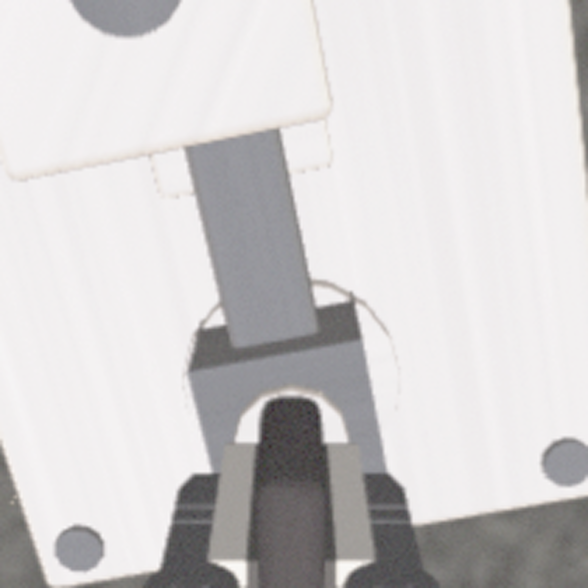

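>>> send_rows --rows "0 0 0 0 0.3;0 0 0 0 0.6;0 0 0 0 0.6"

```text
time_s: 11.7
eef_pos: [526.4, -44.6, 63.1]
ee_rot: [0.707, 0.014, 0.706, -0.015]
force: [0.5, -1.2, 7.2]
grip_width: 0.099
```

```bash
python3 look.py w10 wrist 170 100 210 210 2.8
```

```text
11.7 pos [526.4 -44.6  63.1] jaw -0.041 F [ 0.5 -1.2  7.2] T [-0.19 -0.1   0.64] g 0.099 tilt [ 0.001 -0.001 -1.   ] dq 0.019
```

View pics/w10.png

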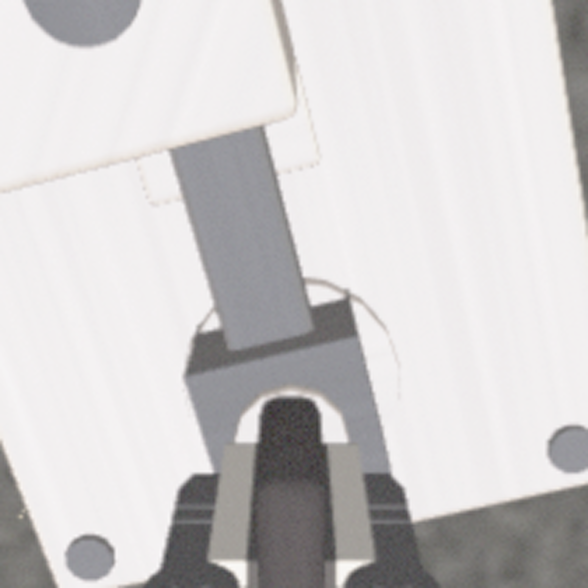

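>>> send_rows --rows "0 0 0 0 -0.6;0 0 0 0 -1.1;0.4 0 0 0 -1.1;0.4 0 0 0 -1.1;0.4 0 0 0 -1.1;0.4 -3 0 0 -1.1;0.4 -7 0 0 -1.1;0.8 -12 0 0 -1.1;1 -17 0 0 -1.1;1 -17 0 0 -1.1"

```text
time_s: 12.75
eef_pos: [527.9, -44.8, 238.6]
ee_rot: [0.711, -0.02, 0.703, 0.017]
force: [1.0, 1.0, -0.6]
grip_width: 0.893
```

```bash
python3 look.py w11 wrist 0 0 560 420 1.4; python3 - <<'E'
from h import *
from rig import ctrl
s=ctrl.sense();print(move(s,[474,240,240],0.17,False))
E
```

```text
12.75 pos [527.9 -44.8 238.6] jaw 0.053 F [ 1.   1.  -0.6] T [0.02 0.02 0.  ] g 0.893 tilt [ 0.011 -0.003 -1.   ] dq 0.125
(array([-0.58, 28.69, -3.76]), [np.float64(34.66), np.float64(-1.34), np.float64(-37.34)])
```

View pics/w11.png

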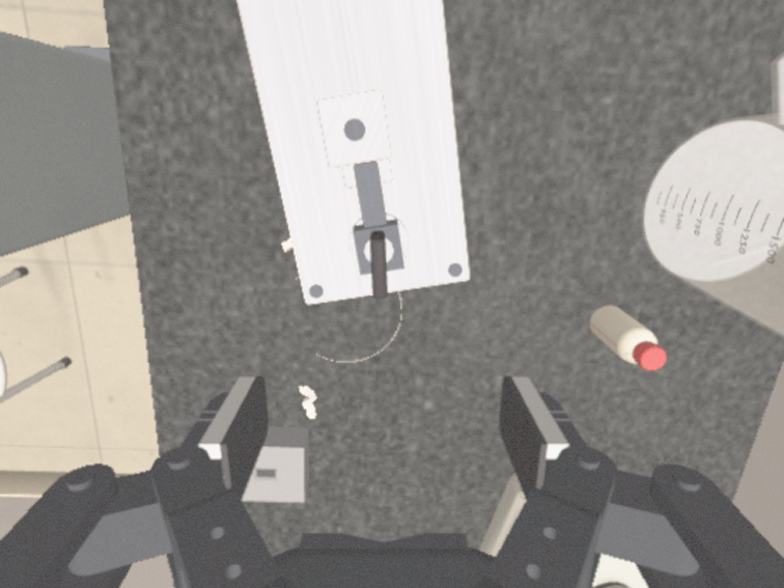

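>>> send_rows --rows "1 0 28.7 -3.8 -1.3;1 0 28.7 -3.8 -1.3;1 0 28.7 -3.8 -1.3;1 0 28.7 -3.8 -1.3;1 0 28.7 -3.8 -1.3;1 0 28.7 -3.8 -1.3;1 0 28.7 -3.8 -1.3;1 0 28.7 -3.8 -1.3;1 0 28.7 -3.8 -1.3"

```text
time_s: 13.7
eef_pos: [472.7, 239.3, 231.4]
ee_rot: [0.704, -0.059, 0.705, 0.058]
force: [-0.9, -0.5, -0.2]
grip_width: 1.001
```

```bash
python3 look.py w12 wrist 0 0 560 420 1.4; python3 - <<'E'
from h import *
from rig import ctrl,capture,nets
s=ctrl.sense();p=capture('wrist')
for t in ['square_grip','square','square_heel']: print(t,[(np.round(a['location'],1).tolist(),round(a['confidence'],2)) for a in nets.spot_point(p,t)[:2]])
E
```

```text
13.7 pos [472.7 239.3 231.4] jaw 0.166 F [-0.9 -0.5 -0.2] T [ 0.01 -0.02  0.04] g 1.001 tilt [-0.001 -0.001 -1.   ] dq 0.012
square_grip [([474.7, 267.6, 127.7], 0.72)]
square [([465.1, 304.1, -1.0], 0.94)]
square_heel [([474.0, 256.4, 2.1], 0.85), ([703.2, 178.5, -0.1], 0.6)]
```

View pics/w12.png

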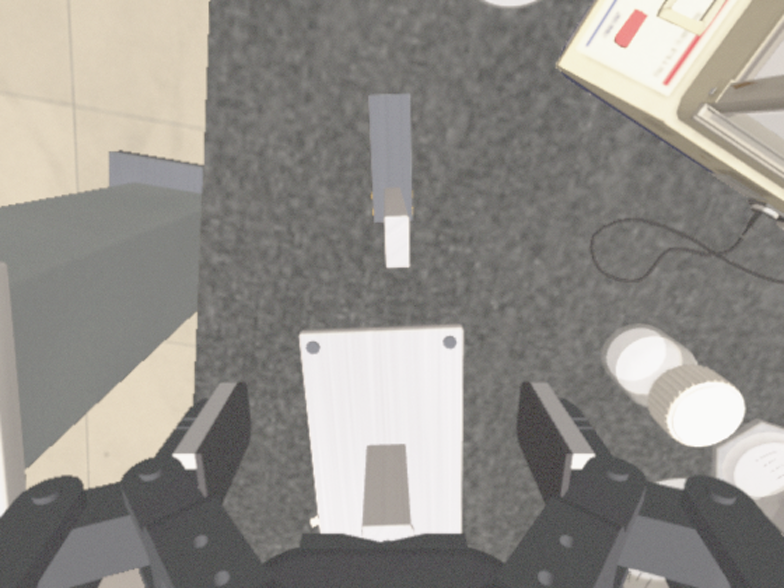

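```bash
python3 - <<'E'
from h import *
import pickle
s,p=pickle.load(open('w12.pkl','rb'));M=Rq(s['ee_rot'])
z=lambda L,f,ox,oy:[((x+.5)/f-.5+ox,(y+.5)/f-.5+oy) for x,y in L]
B=np.array([onz(p,q,150) for q in z([(384.5,216),(409,216),(409.5,267),(387,267)],1.4,0,0)]);print(np.round(B,1).tolist(),B.mean(0))
d=B[3]-B[0];print(np.arctan2(d[1],d[0]));d=B[2]-B[1];print(np.arctan2(d[1],d[0]))
S=np.array([onz(p,q,20) for q in z([(369,95),(411,95),(375,222)],1.4,0,0)]);print(np.round(S,1).tolist())
d=S[2]-S[0];print(np.arctan2(d[1],d[0]),np.linalg.norm(d),S[:2].mean(0)); 
C=np.array([onz(p,q,12) for q in z([(300,334),(463,327)],1.4,0,0)]);print('plate',C, 'exp')
th=-1.367
for l in((-130,-70),(-130,70)):
  print(510.5+np.cos(th)*l[0]-np.sin(th)*l[1],38.3+np.sin(th)*l[0]+np.cos(th)*l[1])
d=C[1]-C[0];print(np.arctan2(d[1],d[0])-np.pi/2)
e=S[1]-S[0];print('stock far edge',np.arctan2(e[1],e[0])-np.pi/2)
E
```

```text
[[466.1, 282.7, 150.0], [477.8, 284.6, 150.0], [482.7, 259.6, 150.0], [471.6, 257.8, 150.0]] [474.54858556 271.18312867 150.        ]
-1.3548290775371723
-1.3771503877336044
[[445.0, 343.5, 20.0], [474.0, 348.3, 20.0], [463.4, 256.0, 20.0]]
-1.363396901275047 89.39064681830435 [459.51764579 345.90780892  20.        ]
plate [[416.11570915 150.11116737  12.        ]
 [550.67798869 179.25219522  12.        ]] exp
415.638118129103 151.44249143408493
552.7408606261276 179.7768874889608
-1.357528004799818
stock far edge -1.4049726463842906
```

```bash
python3 - <<'E'
from h import *
import pickle
s,p=pickle.load(open('w12.pkl','rb'))
print(move(s,[474.8,271,175],.204,False))
E
```

```text
(array([5.64, 3.09, 0.74]), [np.float64(35.56), np.float64(-0.44), np.float64(-36.44)])
```

>>> send_rows --rows "1 5.6 3.1 0.74 -0.44;1 5.6 3.1 0.74 -0.44;1 5.6 3.1 0.74 -0.44;1 5.6 3.1 0.74 -0.44;1 5.6 3.1 0.74 -0.44"

```text
time_s: 14.45
eef_pos: [475.5, 271.7, 177.9]
ee_rot: [0.704, -0.072, 0.703, 0.072]
force: [0.0, 0.0, 0.1]
grip_width: 1.002
```

```bash
python3 look.py w13 wrist 160 20 240 280 2.1
```

```text
14.45 pos [475.5 271.7 177.9] jaw 0.204 F [0.  0.  0.1] T [ 0.    0.   -0.03] g 1.002 tilt [ 0.002  0.001 -1.   ] dq 0.005
```

View pics/w13.png

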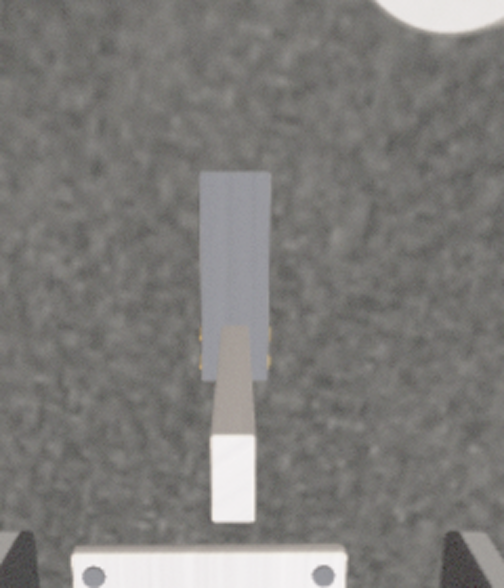

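```bash
python3 - <<'E'
from h import *
import pickle
s1,p1=pickle.load(open('w12.pkl','rb'));s,p=pickle.load(open('w13.pkl','rb'));M=Rq(s['ee_rot'])
z=lambda L,f,ox,oy:[((x+.5)/f-.5+ox,(y+.5)/f-.5+oy) for x,y in L]
A=z([(384.5,216),(409,216),(409.5,267),(387,267)],1.4,0,0);B=z([(210,435),(256,435),(255,522),(211.5,522)],2.1,160,20)
for a,b in zip(A,B):print(tri(p1,a,p,b))
T=np.array([onz(p,b,150) for b in B]);print('blade rel tool',np.round((T.mean(0)-s['eef_pos'])@M,2),T.mean(0))
S=np.array([onz(p,b,20) for b in z([(200,172),(270.5,172),(267.5,380),(202.5,380)],2.1,160,20)])
print('stock corners in tool',np.round((S-s['eef_pos'])@M,2).tolist())
print(move(s,[474.8,271,128],.204))
E
```

```text
(array([465.88462417, 282.912956  , 151.42503984]), np.float64(0.40485186856308086))
(array([477.76074587, 284.53207715, 149.30370333]), np.float64(0.15565399606628758))
(array([482.71161177, 259.65700434, 150.09337121]), np.float64(0.06499803347860655))
(array([471.19736667, 258.28701883, 151.98155365]), np.float64(0.5895558790072181))
blade rel tool [27.85 -0.45 -1.39] [474.28637789 270.9836573  150.        ]
stock corners in tool [[157.83, 76.51, -15.83], [157.9, 76.53, 13.06], [157.89, -12.66, 13.04], [157.82, -12.65, -16.27]]
(array([ 6.86, -0.05, -0.1 ]), [np.float64(36.01), np.float64(0.01), np.float64(-35.99)])
```

>>> send_rows --rows "1 3 0 -0.1 0;1 6.85 0 -0.1 0;1 6.85 0 -0.1 0;0 6.85 0 -0.1 0;0 6.85 0 -0.1 0;0 6.85 0 -0.1 0;0 6.85 0 -0.1 0;0 6.85 0 -0.1 0;0 6.85 0 -0.1 0;0 6.85 0 -0.1 0" --grip_force 120

```text
time_s: 15.5
eef_pos: [474.1, 271.9, 108.6]
ee_rot: [0.704, -0.072, 0.703, 0.073]
force: [-0.9, -1.1, 5.5]
grip_width: 0.127
```

```bash
python3 look.py w14 wrist 160 20 240 280 2.1
```

```text
15.5 pos [474.1 271.9 108.6] jaw 0.205 F [-0.9 -1.1  5.5] T [-0.08  0.29 -0.01] g 0.127 tilt [ 0.001  0.    -1.   ] dq 0.002
```

View pics/w14.png

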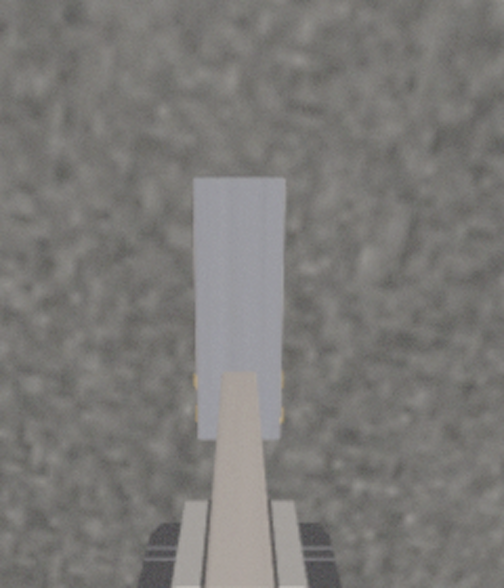

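>>> send_rows --rows "0 -2 0 0 0;0 -4 0 0 0;0 -5 -2 0 0;0 -5 -5 -0.4 0;0 -5 -8 -0.8 0;0 -5 -11 -1.2 0;0 -5 -14 -1.2 0;0 -5 -17 -1.2 0;0 -5 -19 -1.2 0;0 -5 -19 -1.2 0;0 -5 -19 -1.2 0"

```text
time_s: 16.65
eef_pos: [500.5, 83.5, 157.5]
ee_rot: [0.703, -0.072, 0.704, 0.072]
force: [-0.6, 0.3, -3.4]
grip_width: 0.124
```

```bash
python3 look.py w15 wrist 0 0 560 420 1.4; python3 look.py t15 top 170 170 140 120 5;python3 look.py s15 side 150 130 140 130 4.5
```

```text
16.65 pos [500.5  83.5 157.5] jaw 0.205 F [-0.6  0.3 -3.4] T [-0.05 -0.06 -0.01] g 0.124 tilt [-0.001  0.    -1.   ] dq 0.025
16.7 pos [500.4  83.9 157.5] jaw 0.205 F [ 0.2  0.6 -2.8] T [-0.07 -0.03 -0.02] g 0.124 tilt [-0.001  0.    -1.   ] dq 0.014
16.75 pos [500.4  84.2 157.6] jaw 0.206 F [-0.2  0.5 -2.8] T [-0.09 -0.07  0.02] g 0.127 tilt [-0.001  0.    -1.   ] dq 0.006
```

View pics/w15.png

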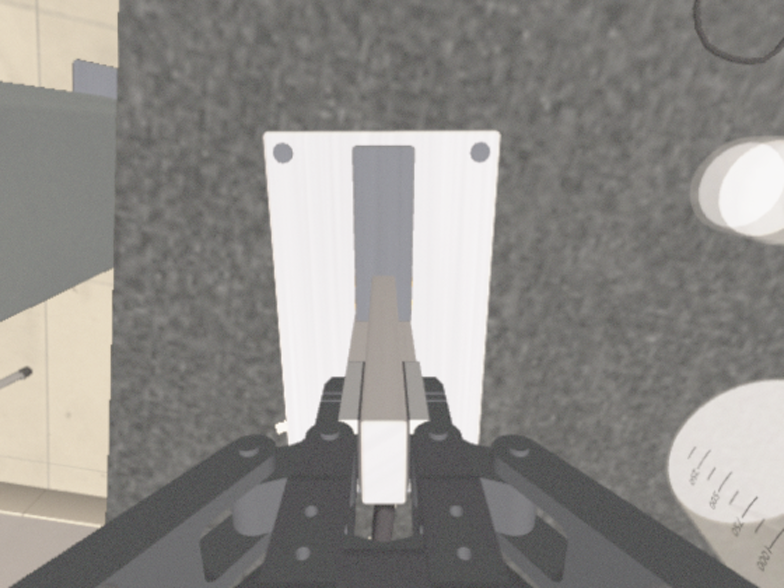

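View pics/t15.png

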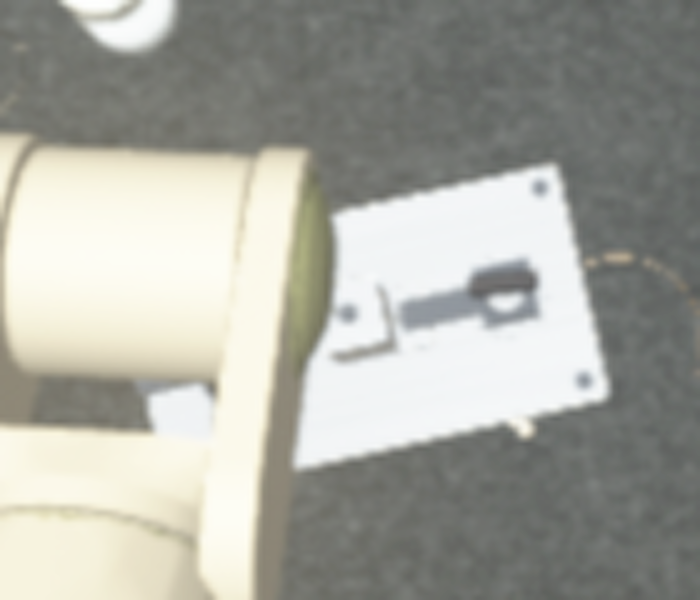

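View pics/s15.png

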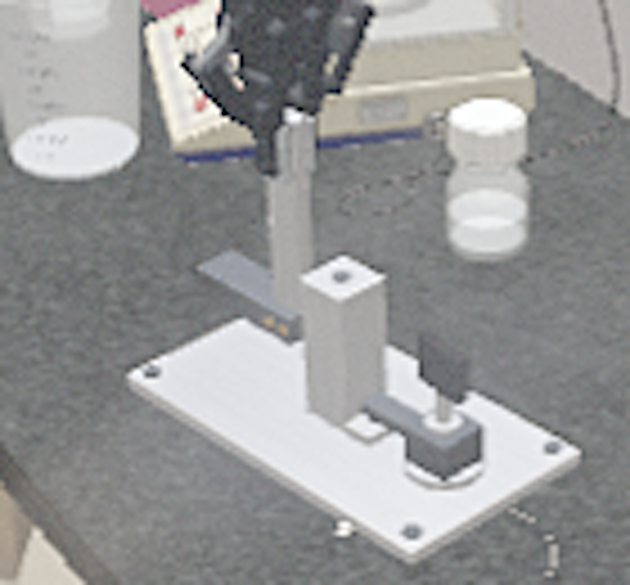

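```bash
python3 - <<'E'
from h import *
import pickle
s,p=pickle.load(open('w15.pkl','rb'));M=Rq(s['ee_rot'])
z=lambda L,f,ox,oy:[((x+.5)/f-.5+ox,(y+.5)/f-.5+oy) for x,y in L]
def t(L,h): return np.round((np.array([onz(p,q,h) for q in z(L,1.4,0,0)])-s['eef_pos'])@M,2)
P=t([(264,132),(500,132),(289,445),(480,445)],12);print('plate',P.tolist(),'screws',t([(283,152.5),(480,152)],13).tolist())
S=t([(352.5,147),(414,147),(412,320),(355,320)],69);print('stock',S.tolist(),S[:2,2].mean(),S[2:,2].mean())
B=t([(360,420),(409,420),(405,503),(363,503)],199);print('blade top',B.tolist())
F=t([(357,322),(408,322)],12);print('post foot guess',F.tolist())
# angle of plate edge
d=P[1]-P[0];print('plate edge ang vs tool z',np.arctan2(d[1],d[2]))
for a,b in((0,2),(1,3)):
  d=P[a]-P[b];print('side',np.arctan2(d[2],d[1]))
a=p['pixels'][:,:,::-1];y=cv2.resize(a[200:300,210:340],None,fx=6,fy=6,interpolation=cv2.INTER_CUBIC);cv2.imwrite('pics/w15z.png',y)
E
```

```text
plate [[145.56, 82.39, -69.55], [145.45, 82.46, 68.46], [145.45, -134.38, -68.71], [145.34, -134.24, 71.09]] screws [[144.55, 71.0, -59.05], [144.46, 71.34, 57.35]]
stock [[88.52, 75.44, -14.41], [88.49, 75.45, 14.79], [88.45, -12.94, 15.63], [88.47, -12.96, -14.9]] 0.1899999999999995 0.3650000000000002
blade top [[-41.52, 12.11, -5.7], [-41.53, 12.12, 6.75], [-41.54, -13.9, 6.12], [-41.54, -13.92, -5.27]]
post foot guess [[145.46, -37.38, -17.29], [145.44, -37.35, 16.78]]
plate edge ang vs tool z 0.0005072095789958946
side -0.0038750555681146413
side -0.01213599852842037
```

View pics/w15z.png

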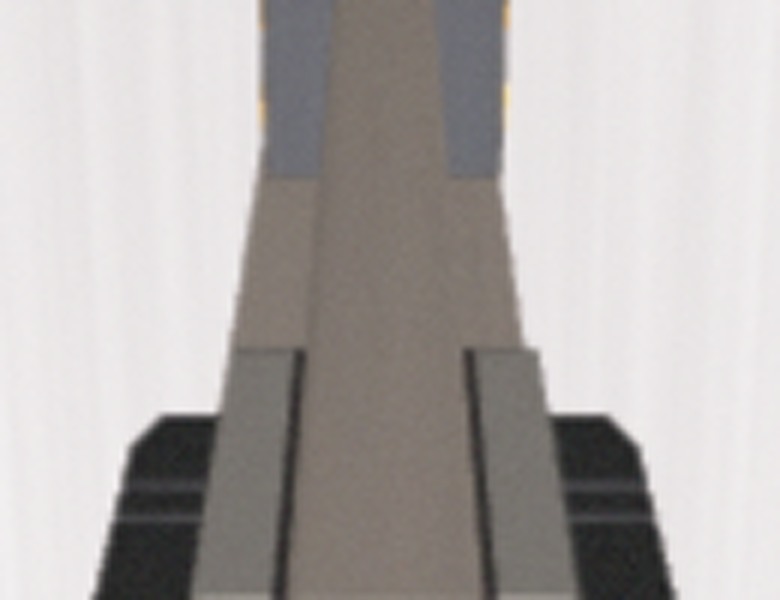

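```bash
python3 - <<'E'
from h import *
import pickle
s,p=pickle.load(open('w15.pkl','rb'));M=Rq(s['ee_rot'])
z=lambda L,f,ox,oy:[((x+.5)/f-.5+ox,(y+.5)/f-.5+oy) for x,y in L]
for yf in(-28,-30,-32):
  o=[]
  for q in z([(262,160),(245,265),(228,370),(498,180),(510,260),(523,345)],6,210,200):
    a,d=ray(p,q);a=M.T@(a-s['eef_pos']);d=M.T@d;t=(yf-a[1])/d[1];o.append(np.round((a+t*d)[[0,2]],2))
  o=np.array(o);print(yf,o.tolist(),(o[:3,1].mean()+o[3:,1].mean())/2,o[3:,1].mean()-o[:3,1].mean())
E
```

```text
-28 [[130.91, -17.77], [93.89, -17.84], [64.76, -17.89], [123.14, 16.61], [95.48, 16.68], [71.14, 16.78]] -0.5716666666666654 34.52333333333333
-30 [[135.97, -18.1], [98.27, -18.17], [68.6, -18.22], [128.05, 16.92], [99.88, 16.99], [75.1, 17.08]] -0.5833333333333339 35.16
-32 [[141.02, -18.43], [102.64, -18.5], [72.44, -18.55], [132.96, 17.22], [104.29, 17.29], [79.06, 17.39]] -0.5966666666666676 35.79333333333334
```

>>> send_rows --rows "0 1.5 0 -0.09 0;0 2.6 0 -0.09 0;0 3.2 0 -0.09 0;0 3.5 -0.3 -0.09 0;0 3.5 -0.8 -0.09 0;0 3.5 -1.2 -0.09 0;0 3.5 -1.2 -0.09 0;0 3.5 -1.2 -0.09 0"

```text
time_s: 17.6
eef_pos: [502.5, 71.3, 123.1]
ee_rot: [0.704, -0.072, 0.703, 0.072]
force: [0.5, 0.3, -3.5]
grip_width: 0.131
```

```bash
python3 look.py s16 side 170 150 100 100 6;  python3 look.py w16 wrist 0 0 560 420 1.4
```

```text
17.6 pos [502.5  71.3 123.1] jaw 0.205 F [ 0.5  0.3 -3.5] T [-0.11 -0.01 -0.  ] g 0.131 tilt [ 0.001  0.    -1.   ] dq 0.004
17.65 pos [502.4  71.4 123. ] jaw 0.205 F [-0.3  0.  -2.9] T [-0.06  0.02 -0.07] g 0.123 tilt [ 0.  0. -1.] dq 0.004
```

View pics/s16.png

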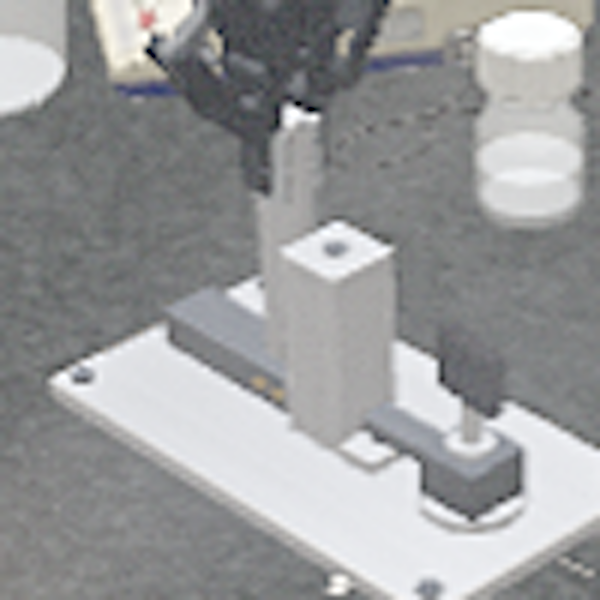

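View pics/w16.png

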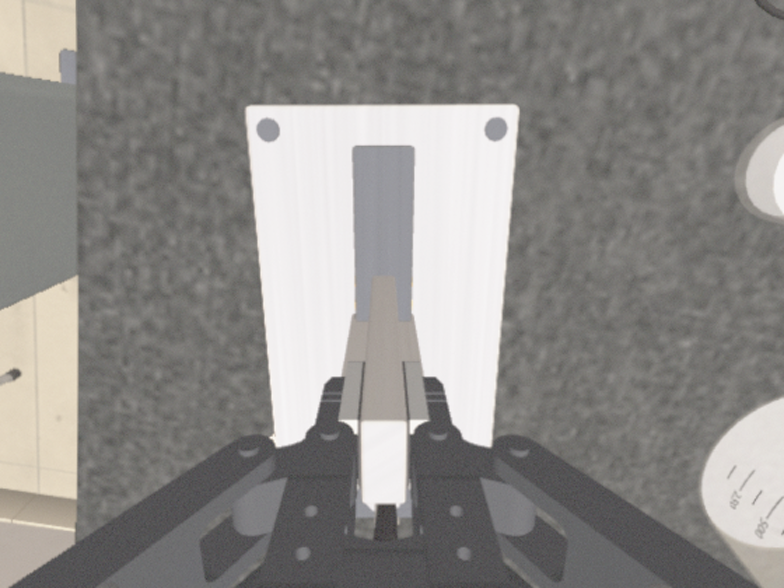

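>>> send_rows --rows "0 0.15 0 -0.03 0;0 0.3 0 -0.03 0;0 0.3 0 -0.03 0"

```text
time_s: 18.0
eef_pos: [502.3, 71.4, 120.6]
ee_rot: [0.704, -0.073, 0.703, 0.072]
force: [-2.0, -0.4, 4.6]
grip_width: 0.126
```

```bash
python3 look.py w17 wrist 0 0 560 420 1.4
```

```text
18.0 pos [502.3  71.4 120.6] jaw 0.206 F [-2.  -0.4  4.6] T [-0.1   0.5   0.03] g 0.126 tilt [ 0.001 -0.    -1.   ] dq 0.002
```

>>> send_rows --rows "0 0 -0.15 0 0;0 0 -0.3 0 0;0 0 -0.45 0 0;0 0 -0.5 0 0;0 0 -0.5 0 0"

```text
time_s: 18.55
eef_pos: [503.1, 68.4, 120.6]
ee_rot: [0.704, -0.071, 0.703, 0.074]
force: [-1.8, 10.8, 5.9]
grip_width: 0.125
```

```bash
python3 look.py s17 side 170 150 100 100 6
```

```text
18.55 pos [503.1  68.4 120.6] jaw 0.205 F [-1.8 10.8  5.9] T [ 1.89  0.46 -0.03] g 0.125 tilt [ 0.001  0.003 -1.   ] dq 0.003
```

View pics/s17.png

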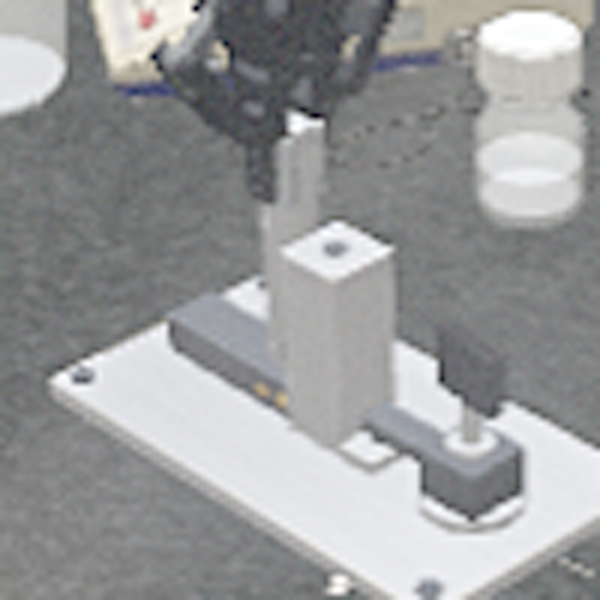

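>>> send_rows --rows "0 0.1 0 0 0;0 0.2 0 0 0;0 0.3 0 0 0;0 0.3 0 0 0;0 0.3 -0.05 0 0;0 0.3 -0.05 0 0"

```text
time_s: 19.2
eef_pos: [503.5, 68.4, 120.5]
ee_rot: [0.704, -0.071, 0.702, 0.074]
force: [-12.1, 14.4, 35.1]
grip_width: 0.125
```

```bash
python3 look.py w18 wrist 0 0 560 420 1.4;python3 look.py s18 side 170 150 100 100 6
```

```text
19.2 pos [503.5  68.4 120.5] jaw 0.206 F [-12.1  14.4  35.1] T [ 2.4   2.6  -0.05] g 0.125 tilt [ 0.003  0.004 -1.   ] dq 0.003
19.25 pos [503.5  68.4 120.5] jaw 0.206 F [-12.7  15.3  35.5] T [ 2.37  2.55 -0.02] g 0.124 tilt [ 0.003  0.004 -1.   ] dq 0.003
```

View pics/w18.png

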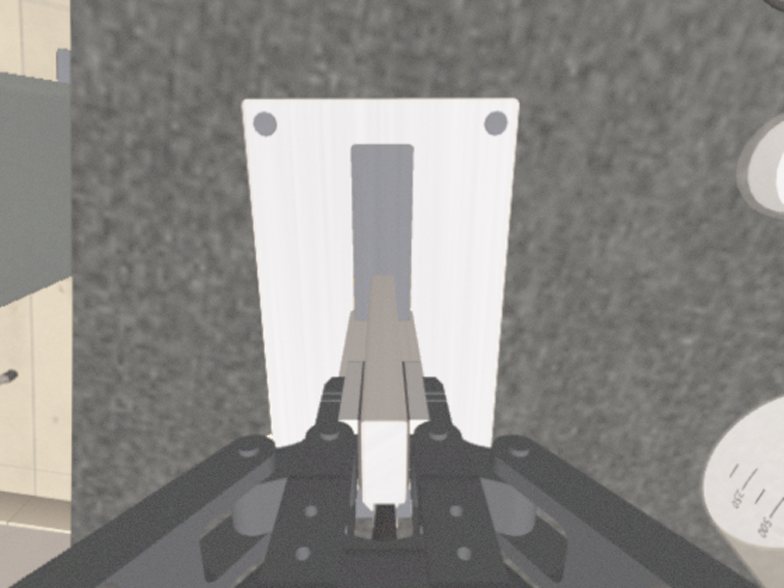

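View pics/s18.png

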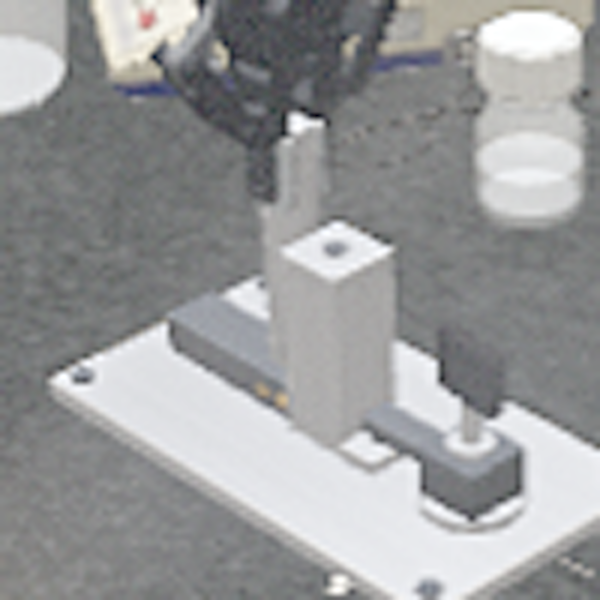

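>>> send_rows --rows "0 0.04 0.02 -0.08 0;0 0.08 0.04 -0.14 0;0 0.08 0.04 -0.14 0;0 0.08 0.04 -0.14 0"

```text
time_s: 19.7
eef_pos: [503.4, 68.4, 120.5]
ee_rot: [0.706, -0.071, 0.701, 0.074]
force: [-6.9, 13.8, 37.1]
grip_width: 0.127
```

```bash
python3 look.py w19 wrist 120 60 320 300 2;python3 - <<'E'
from rig import ctrl
from h import *
s=ctrl.sense();M=Rq(s['ee_rot']);print('F tool',np.round(M.T@s['force'],1))
E
```

```text
19.7 pos [503.4  68.4 120.5] jaw 0.205 F [-6.9 13.8 37.1] T [ 2.47  2.13 -0.03] g 0.127 tilt [ 0.006  0.004 -1.   ] dq 0.001
F tool [-37.1  16.1  -4.9]
```

View pics/w19.png

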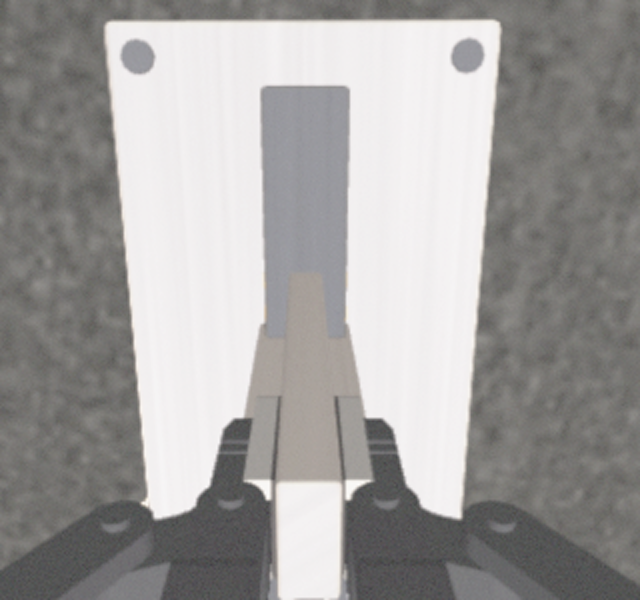

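>>> send_rows --rows "0 0 0 0.04 0;0 0 0 0.04 0;0 0 0 0.04 0;0 0 0 0.04 0;0 0 0 0.04 0"

```text
time_s: 20.25
eef_pos: [503.4, 68.4, 120.5]
ee_rot: [0.705, -0.072, 0.701, 0.074]
force: [-10.0, 14.5, 38.7]
grip_width: 0.127
```

```bash
python3 look.py s20 side 170 150 100 100 6;python3 - <<'E'
from rig import ctrl,capture
from h import *
s=ctrl.sense();M=Rq(s['ee_rot']);print('F tool',np.round(M.T@s['force'],1))
import pickle
# clamp angle from w11
s,p=pickle.load(open('w11.pkl','rb'))
z=lambda L,f:[((x+.5)/f-.5,(y+.5)/f-.5) for x,y in L]
A=np.array([onz(p,q,38) for q in z([(354,165),(377,162),(386,222),(362,226)],1.4)]);d=A[:2].mean(0)-A[2:].mean(0);print('arm',np.arctan2(d[1],d[0]),'post dir',-1.366+np.pi)
E
```

```text
20.25 pos [503.4  68.4 120.5] jaw 0.206 F [-10.   14.5  38.7] T [2.37 2.35 0.01] g 0.127 tilt [ 0.006  0.003 -1.   ] dq 0.002
F tool [-39.3  15.8  -6. ]
arm 1.756708548467044 post dir 1.775592653589793
```

View pics/s20.png

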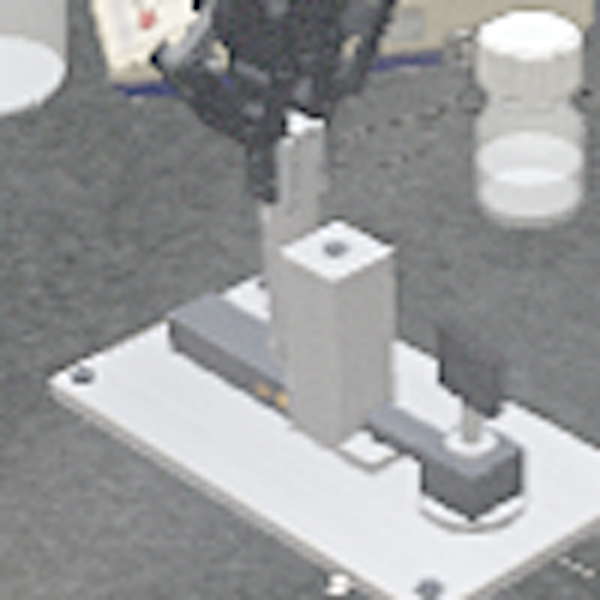

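```bash
python3 -c "
from rig import workorder,ctrl
print(workorder.finish_job());print(ctrl.sense()['time_s'],ctrl.sense()['force'])"
```

```text
the job is handed in; nothing more can be done
None
the job is handed in; nothing more can be done
```

I did the whole job in the order asked and handed it in at about 20.3 s of the 64 s allowed. No verdict was reported.

- **Key and clamp:** The key went into the socket until its collar rested on the hub, with the tool at the expected height and about 8 N pushing back. I turned it clockwise until the clamp arm stopped moving and the torque rose from 0.14 to 0.64 N m. In the last wrist view the arm lay over the foot lug, within 0.02 rad of pointing at the post. The key stayed in the socket.
- **Square:** It is on the plate against the post's face away from the clamp, still gripped at 120 N. It pushes down with about 39 N and against the post with about 16 N, both steady over the last readings. In the wrist view it sits within about 0.5 mm of centred, and the measured heel position agrees with the measured corner to about 1 mm.
- **Imperfect or unverified:** A sideways force of about 6 N remained on the tool, and it was tilted by about 0.006 rad. I judged flatness from force, tool height and pictures, so a gap of a few tenths of a millimetre at the heel or tail would not have shown.
- **Disagreements:** The two fixed cameras differed by about 3 mm on the plate's position, so I placed things by the wrist camera.
- **Bystanders:** I never moved near the jar or the two vials.

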